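# Clear and run the guarded calibration plate

### The arm

A 6-joint arm with a two-finger parallel gripper is mounted at the origin on the work surface. World frame = base frame: x ahead of the robot, y to its left, z up, the work surface at z = 0. Lengths are in mm, angles in rad, forces in N, time in s.
With the tool pointing down it reaches from about 300 to 775 mm from the base axis. Payload 14.6 kg.
Tool frame: the origin (TCP) lies midway between the tips of the shut fingers; the grasp point (between the pads) lies 19 mm behind it (manip.hold_point_z is the distance from the TCP to the grasp point, in mm); z points along the fingers, y is the direction in which the jaws open and shut (so a half turn about z gives the same grasp; the last joint's range is limited). The gripper opens to 94 mm and grips with 3 to 60 N. Pads are 16 mm wide; open, the fingers measure 119 mm over their backs; the gripper's body (75 mm by 177 mm) begins 78 mm behind the grasp point.
Start: joints at [1.04, 0.3, 1.521, -0, 1.321, -0.067], TCP at [246.038, 491.889, 205.446] pointing down, gripper open.
Joint ranges: [-3.03, 3.03], [-0.79, 2.21], [0.23, 2.52], [-1.04, 4.18], [0, 3.07], [-2.55, 2.55]. Speed limits (rad/s): [2.22, 2.22, 2.57, 3.14, 3.14, 3.14].

### API

Orientations are given as [roll, pitch, yaw] about the fixed x, y, z axes, in that order (R = Rz(yaw) Ry(pitch) Rx(roll)).
In Python, from cell import manip gives the robot as it stands.
- The arm moves only by the shell command python3 -m crank 'ROWS' [OPENING] [FORCE]. ROWS is JSON, a list of rows, each an object with "offset": the shift along the world's x, y, z in m, a list of three; "spin": the turn about the world's z in degrees. In form: [{"offset": [dx, dy, dz], "spin": spin}, ...]. A call has exactly 8 rows; each row is the pose to reach, as a shift and turn from the pose measured when the call began; what a row does not reach only later rows make up. A row lasts 1/12 s, in which the tool goes at most 41.7 mm and 7.16 degrees, less where a joint would pass 70% of its speed; a pose out of reach is approached as far as the arm can. A call with a gripper value outside its range is refused whole. OPENING is the opening, from 0 (shut) to 1 (fully open), set as the call begins (- or left out, the last holds). The fingers move at their own pace and stop on an object; FORCE is the grip in N (left out, the last holds). Time passes only in rows, so rows that repeat a pose let the fingers close, or fill a call up. It gives the time, the measured TCP pose, the force and the opening at its end, in the units of the state.
- manip.read_state(): the state, without advancing time (a new reading comes with each control period).
- manip.camera(name): name is "scene" or "top"; returns a dict with "pixels" (420x560x3 uint8, red, green, blue), "fx", "fy", "cx", "cy" (pixels), "extrinsics" (4x4, takes a point from world to camera coordinates). Camera axes: x right, y down, z forward; pixel columns grow to the right and rows downward; lengths in mm; the calibration is good to about 2 mm. A picture is of the moment at which its call begins. There is no depth.
- manip.sign_off(): hands the job in, once; it reports no verdict.
Trained networks look in a picture, given as the dict that the camera call returned (one of the last four; its "shot" number tells which), for a name from the list of things; names that differ only in an ending like _2 or _b are one class to them, and where a whole thing is asked for, a point or a joint stands for the part that bears it (a point fixed in the world has none). Each returns a list of dicts, best first, with "conf" (0 to 1); they miss things now and then, are a little off and sometimes report something else, mostly with a low value. They report only what shows in the picture. A call takes as long as a camera call. They do not tell look-alikes from the thing itself.
- manip.search_frame(picture, name): "location" ([x, y, z] in mm, in world coordinates, good to about 4 mm: the middle of the surface that is visible of it).
- manip.masks_of(picture, name): "mask" (420x560 bool, what is visible of it).
The state is a dict: "clock": time; "joints": joint angles; "qd": joint speeds; "effort": joint torques, N m; "eef_pos": TCP position; "eef_rot": TCP orientation; "wrist_force": force on the tool from outside, world axes, zero at the start; "moment": the same for the moment, N m; "finger_gap": finger opening in mm.
Only numpy, scipy, OpenCV 4.12 (cv2) and the standard library are available. Lean on these libraries where they do the work, as an engineer would, in place of code of your own. Each camera call takes 0.05 s, during which the arm holds its last target. There are 200 camera calls.

### The job

Start a calibration run on the dark plate: first clear every left-over optical part off it into the blue tray, then lay the smoky quartz test block flat in the middle of the plate's white square and let go. Then flip the yellow guard on the start box all the way up so that it stays open by itself, press the green button beneath it fully down, and swing the guard shut again. Last, lay the block flat back in the middle of its cork pad; leave the vise, upright brass scope and bottle where they stand.

Things in the scene. Friction and masses are not known exactly. Their poses are not given: they have to be found in the camera images.
- plate_mid (a point): centre of the top face of the fixed dark steel calibration plate, 200 (x) x 190 (y) x 16 mm high, with a 130 mm white outlined square; z up
- tray_in (a point): centre of the inner floor (5 mm above the bench) of the fixed blue plastic tray, outside 220 x 220 x 30 mm high, walls 5 mm; z up
- pad_mid (a point): centre of the top face of the fixed cork pad, 120 (x) x 90 (y) x 6 mm high, on which the block starts; z up
- block_c (a point): centre of the loose smoky quartz test block, 90 (x) x 46 (y) x 46 (z) mm, about 0.5 kg, dark brown; lies on one of its long faces, any long face will do
- mono_c (a point): centre of a loose short brass monocular with black eyepiece, 84 (x, its tube axis) x 44 x 46 mm high, on a small flat steel foot; starts on the plate or is absent
- prism_c (a point): centre of a loose black prism housing, 80 (x) x 44 (y) x 36 (z) mm; starts on the plate or is absent
- adapter_c (a point): centre of a loose aluminium adapter ring lying flat, 62 mm outside, 44 mm inside diameter, 24 mm high (axis z); starts on the plate or is absent
- cell_c (a point): centre of a loose brass lens cell, a solid disc 58 mm diameter, 34 mm high (axis z) with glass top; starts on the plate or is absent
- guard (a joint): angle of the yellow guard cover: 0 shut over the button, grows as its front swings up and back, stop at 2.0 rad. Stiff hinge (0.1 N m): stays where it is left. Cover 112 x 76 mm, its top about 71 mm above the bench when shut; it counts as open beyond about 1.6 rad
- guard_lip (a point): grip point in the guard's red lip, 142 mm from the hinge axis, moves with the guard. Lip 14 mm wide along its y, 14 mm thick (z), sticking out 40 mm from the guard's front edge (along its -x), the point is 13 mm from the lip's end. When the guard is shut its axes are those of the start box; it turns about its y axis
- guard_hinge (a point): middle of the guard's fixed hinge axis, 69 mm above the bench; axis along its y. x points from the start box's front to its back; the guard lies to -x when shut. Start box: fixed, grey, 150 x 110 x 35 mm high
- start (a joint): travel of the green button: 0 up, 0.008 m fully down; sprung, 6 N at full depth; springs back when let go
- start_top (a point): centre of the top of the green button, 36 mm diameter, 59 mm above the bench when up, 64 mm in front of the hinge; pressed straight down, reachable only with the guard open
- vise: bystander: loose cast-iron lens vise, base 90 x 130 mm, 90 mm high, 2.5 kg; origin at centre of underside
- scope: bystander: loose upright brass monocular tube, 54 mm diameter, 150 mm high; origin at centre of underside
- cleaner: bystander: loose amber bottle, 56 mm diameter, 130 mm high; origin at centre of underside
Things that resemble listed ones, but are neither listed nor needed, are in the scene too. What is shaped like the part that bears block_c but pink or turquoise is not meant. What is shaped like the part that bears mono_c but pink or turquoise is not meant.

How it is judged:
By the outcome, as a careful person would: the job done as asked, in the order asked, and still so for the second after the job is handed in, with the robot touching nothing.
Of mono, prism, adapter, cell only 2 to 3 are there at a start; the rules pass over those that are not, and their reading is None.
At some moment in a run one of mono, prism, adapter, cell, block may be knocked a few centimetres aside while the robot is not near it.
Once in a run the grip may slacken for a moment while it holds something.
It also fails if it takes over 210 s, if anything falls off the work surface, if the arm or the gripper's body presses on something with over 40 N, if the wrist force passes 120 N, or if a joint passes its speed limit or range.

## Working session

There is one attempt and no reset: what is moved stays moved. The work goes in short steps, Python scripts to look and compute and a shell command to move; the robot and the scene stay as the last step left them, time stands still between calls to the robot, and variables do not carry over. Pictures are saved under pics/ and viewed, about 12 in all and at most 16, crops included, and the job is handed in when it is done.

```bash
ls; mkdir -p pics; cat > h.py <<'E'
import numpy as np, cv2
from cell import manip
def shot(n,save=None):
    p=manip.camera(n)
    if save: cv2.imwrite('pics/'+save,p['pixels'][:,:,::-1])
    return p
def ray(p,u,v,z):
    E=np.array(p['extrinsics']);R,t=E[:3,:3],E[:3,3];c=-R.T@t
    d=R.T@np.array([(u-p['cx'])/p['fx'],(v-p['cy'])/p['fy'],1]);return c+d*(z-c[2])/d[2]
def pix(p,X):
    E=np.array(p['extrinsics']);q=E[:3,:3]@np.array(X,float)+E[:3,3]
    return np.round([p['fx']*q[0]/q[2]+p['cx'],p['fy']*q[1]/q[2]+p['cy']],1)
def outline(p,mask,z):
    c,_=cv2.findContours(mask.astype(np.uint8),0,2);c=max(c,key=cv2.contourArea)[:,0]
    pts=np.array([ray(p,u,v,z)[:2] for u,v in c],np.float32);return cv2.minAreaRect(pts)
E
python3 - <<'E'
from h import *
for n in ('top','scene'):
    p=shot(n,n+'0.png')
    E=np.array(p['extrinsics']);print(n,p['fx'],(-E[:3,:3].T@E[:3,3]).round())
    for k in 'block_c mono_c prism_c adapter_c cell_c guard guard_lip guard_hinge start_top plate_mid tray_in pad_mid vise scope cleaner'.split():
        try:
            for r in manip.search_frame(p,k)[:4]:
                print(k,round(r['conf'],2),np.round(r['location']),pix(p,r['location']))
        except Exception as e: print(k,e)
print(manip.read_state())
E
```

```text
pics
top 473.74843613925185 [ 435.   10. 1633.]
block_c 0.92 [ 429. -329.   50.] [389.1 242.1]
block_c 0.72 [ 457. -473.   46.] [431.9 232.5]
mono_c 0.85 [540. 388.  57.] [173.2 213.8]
mono_c 0.79 [605. 517.  36.] [137.  196.1]
mono_c 0.67 [674. 309.  42.] [197.3 174.1]
adapter_c 0.59 [438. 392.  40.] [173.4 244.5]
adapter_c 0.3 [ 579. -191.   72.] [346.8 197.6]
guard 0.81 [ 580. -192.   69.] [347.1 197.3]
guard_lip 0.58 [ 581. -191.   72.] [346.9 196.9]
guard_hinge 0.75 [ 577. -189.   68.] [346.1 198.2]
plate_mid 0.96 [483. 328.  16.] [193.7 230.8]
plate_mid 0.49 [543. 389.  60.] [172.9 212.8]
tray_in 0.92 [548.  46.   8.] [275.6 209.9]
pad_mid 0.87 [ 412. -331.    5.] [387.2 247. ]
vise 0.67 [747. 111.  18.] [255.5 152.6]
scope 0.76 [743. -77. 148.] [312.2 144.7]
scope 0.38 [440. 389.  41.] [174.5 243.7]
cleaner 0.78 [ 675. -392.   91.] [408.2 166.3]
scene 451.5021016760391 [1254. -130. 1072.]
block_c 0.89 [ 445. -334.   53.] [151.8 197.6]
block_c 0.76 [ 471. -475.   44.] [101.3 215.7]
mono_c 0.88 [553. 388.  53.] [409.8 184.8]
mono_c 0.74 [621. 514.  33.] [459.1 200.1]
mono_c 0.69
[... 746 characters left out ...]
   67.] [207.2 235.4]
{'clock': 1.6, 'joints': array([ 1.04040081e+00,  2.99914731e-01,  1.52098775e+00,  2.55491747e-05,
        1.32070074e+00, -6.66104777e-02]), 'qd': array([ 5.38121305e-04, -1.33464139e-03, -4.66226640e-04, -7.23312006e-04,
        9.36351120e-05, -5.40801290e-04]), 'effort': array([-3.34871493e-04, -5.31665790e+01, -3.52912366e+01,  7.07756029e-02,
        2.14886660e-02, -3.27542921e-05]), 'eef_pos': array([246.03450827, 491.89625688, 205.44268242]), 'eef_rot': array([-3.14158376e+00, -2.54028530e-05,  2.67780129e+00]), 'wrist_force': array([ 0.15645898,  0.19140839, -0.34692017]), 'moment': array([0.01902188, 0.02764632, 0.00677939]), 'finger_gap': 94.01220093360307}
```

```bash
python3 - <<'E'
import cv2,numpy as np
a=cv2.imread('pics/top0.png')
print(a.shape)
cv2.imwrite('pics/top0c.png',cv2.resize(a[120:320,90:480],None,fx=2.05,fy=2.05,interpolation=2))
b=cv2.imread('pics/scene0.png')
cv2.imwrite('pics/scene0c.png',cv2.resize(b[130:330,70:500],None,fx=1.86,fy=1.86,interpolation=2))
E
```

```text
(420, 560, 3)
```

View pics/top0c.png

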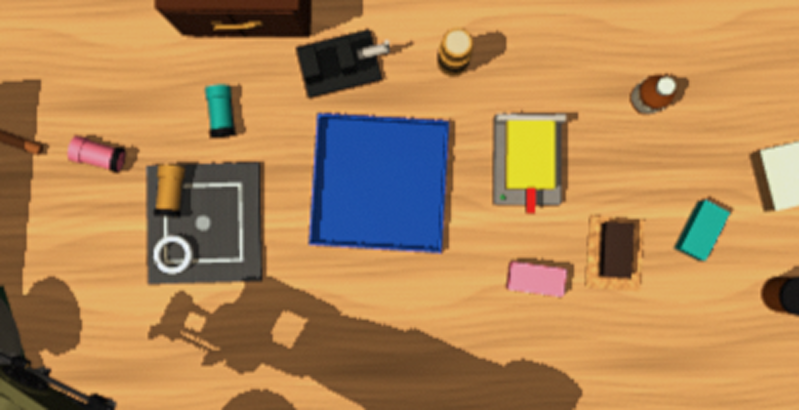

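View pics/scene0c.png

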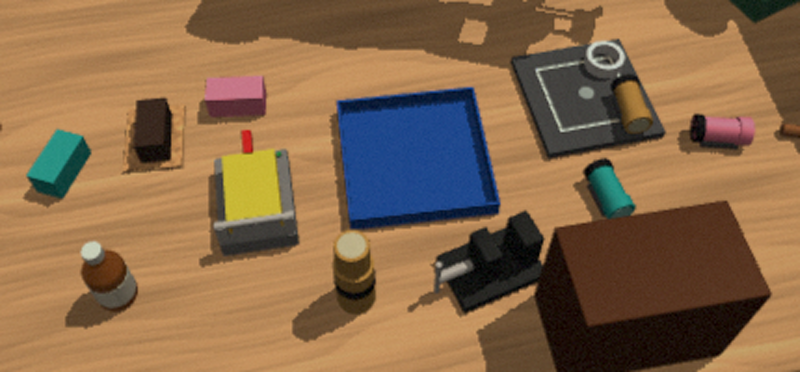

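The views show a brass mono (top px 173,212) and an adapter ring (173,244) on the plate, with no prism or cell. The small disc at the plate's centre is a printed mark.

What could be taken for the wanted parts, in top px:
- **Block:** dark brown (389,242) is the one I want, since it lies on the cork. Turquoise (432,232) and pink (352,255) are look-alikes.
- **Mono:** brass on the plate (173,212) is the one I want. Pink (137,196) and turquoise (197,174) are look-alikes.

Next I'll measure the poses and check the choice in a close crop.

```bash
python3 - <<'E'
from h import *
p=shot('top'); s=shot('scene')
def rects(k,zt,zs=None,near=None):
    for q,n in ((p,'top'),(s,'scene')):
        for r in manip.masks_of(q,k)[:3]:
            o=outline(q,r['mask'],zt)
            print(k,n,round(r['conf'],2),np.round(o[0]),np.round(o[1]),round(o[2],1),np.round(q['pixels'][r['mask']].mean(0)))
rects('block_c',46+6);rects('mono_c',16+25);rects('adapter_c',16+24);rects('plate_mid',16);rects('pad_mid',6);rects('tray_in',30);rects('guard',71);rects('guard_lip',71);rects('guard_hinge',69)
# plate via color: dark-grey
hsv=cv2.cvtColor(p['pixels'],cv2.COLOR_RGB2HSV)
def col(name,m,z):
    m=cv2.morphologyEx(m.astype(np.uint8),cv2.MORPH_CLOSE,np.ones((3,3)))
    n,l,st,c=cv2.connectedComponentsWithStats(m);i=1+np.argmax(st[1:,4]);o=outline(p,l==i,z);print(name,st[i],np.round(o[0]),np.round(o[1]),round(o[2],1))
H,S,V=[hsv[...,i].astype(int) for i in range(3)]
col('tray',(H>100)&(H<130)&(S>120),25)
roi=np.zeros(H.shape,bool);roi[195:262,155:222]=1
col('plate',roi&(S<70),16)
col('yellow',(H>25)&(H<35)&(S>200)&(V>150),71)
col('red',((H<6)|(H>174))&(S>180)&(V>120),69)
roi[:]=0;roi[170:225,325:372]=1
col('box',roi&(S<60),35)
roi[:]=0;roi[220:270,370:410]=1
col('block',roi&(V<70),52)
roi[:]=0;roi[235:258,160:187]=1
col('ring',roi&(V>140)&(S<60),40)
im=np.hstack([cv2.resize(p['pixels'][195:265,155:225],None,fx=5.6,fy=5.6,interpolation=2),cv2.resize(p['pixels'][210:280,345:415],None,fx=5.6,fy=5.6,interpolation=2)])
cv2.imwrite('pics/close1.png',im[:,:,::-1])
E
```

```text
block_c top 0.91 [ 431. -333.] [56. 83.] 87.8 [63. 42. 29.]
block_c top 0.91 [ 386. -201.] [94. 47.] 81.1 [222. 139. 153.]
block_c top 0.63 [ 458. -471.] [57. 96.] 58.1 [ 40. 149. 128.]
block_c scene 0.92 [ 483. -474.] [ 75. 111.] 61.0 [ 37. 108.  96.]
block_c scene 0.65 [ 413. -207.] [93. 79.] 82.8 [149.  86.  97.]
block_c scene 0.55 [ 450. -337.] [ 56. 126.] 86.7 [50. 35. 25.]
mono_c top 0.86 [672. 310.] [91. 45.] 2.8 [ 43. 115.  96.]
mono_c top 0.67 [608. 517.] [97. 43.] 73.2 [171.  95. 103.]
mono_c top 0.43 [ 429. -332.] [57. 87.] 88.6 [68. 45. 31.]
mono_c scene 0.86 [687. 300.] [102.  52.] 6.1 [36. 89. 80.]
mono_c scene 0.81 [628. 505.] [102.  61.] 74.9 [111.  65.  71.]
mono_c scene 0.57 [548. 388.] [ 53. 109.] 86.2 [102.  78.  42.]
adapter_c scene 0.67 [452. 382.] [61. 77.] 58.4 [120. 120. 112.]
plate_mid top 0.59 [489. 346.] [202. 198.] 0.5 [88. 84. 77.]
plate_mid scene 0.56 [500. 337.] [208. 197.] 0.4 [72. 70. 65.]
pad_mid top 0.96 [ 424. -339.] [ 91. 120.] 83.8 [193. 135.  72.]
pad_mid top 0.18 [491. 347.] [201. 193.] 0.6 [87. 84. 77.]
pad_mid scene 0.71 [ 432. -343.] [ 91. 
[... 756 characters left out ...]
] 88.2 [218. 198.  46.]
guard_lip scene 0.85 [ 571. -198.] [ 78. 151.] 88.1 [197. 172.  53.]
guard_lip scene 0.4 [781.  96.] [102. 171.] 12.4 [35. 34. 30.]
guard_hinge top 0.75 [ 573. -190.] [116. 162.] 85.8 [182. 165.  69.]
guard_hinge scene 0.66 [ 597. -196.] [109. 204.] 86.5 [139. 125.  62.]
tray [   0  221   59  199 9944] [201. 890.] [663. 201.] 0.5
plate [ 162  200   55   58 2797] [492. 344.] [186. 195.] 89.6
yellow [337 180  23  32 715] [ 586. -195.] [ 72. 104.] 88.0
red [347 212   4  12  48] [ 513. -195.] [10. 36.] 88.1
box [331 176  35  44 433] [ 584. -198.] [113. 147.] 86.1
block [383 229  16  26 385] [ 431. -333.] [50. 83.] 87.7
ring [165 235  18  19 169] [439. 392.] [57. 61.] 89.5
```

View pics/close1.png

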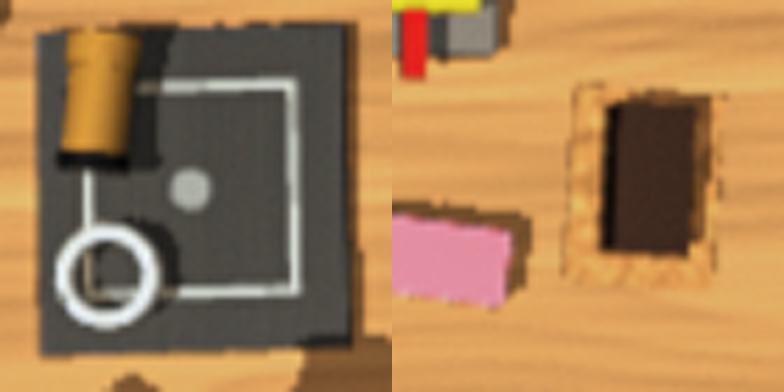

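The crop shows the brass mono (crop 98,97), the ring (crop 107,275) and the dark-brown block on cork (crop 650,178). The choice stands. I'll go for the mono first, at about (543,392) with its axis near -4°.

```bash
python3 -m crank '[{"offset":[0.035,-0.012,0],"spin":3},{"offset":[0.07,-0.024,0],"spin":6},{"offset":[0.105,-0.036,0],"spin":9},{"offset":[0.14,-0.048,-0.01],"spin":12},{"offset":[0.175,-0.06,-0.02],"spin":15},{"offset":[0.21,-0.072,-0.03],"spin":18},{"offset":[0.245,-0.084,-0.04],"spin":20},{"offset":[0.27,-0.092,-0.05],"spin":22}]' 1 30
python3 - <<'E'
from h import *
p=shot('top')
for u,v in ((172.6,212.3),):print(ray(p,u,v,40))
c=ray(p,155+190.5/5.6,195+190/5.6,16);print('plate',c)
k=[ray(p,155+u/5.6,195+v/5.6,16)[:2] for u,v in ((95,30),(104,30),(63,30),(138,30),(58,160),(130,165))];print(np.round(k))
s=manip.read_state();print(s['eef_pos'],s['eef_rot'])
E
```

```text
clock: 3.27
eef_pos: [518.6, 398.3, 154.7]
eef_rot: [-3.141, 0.0, 3.062]
wrist_force: [0.3, -0.3, 0.5]
finger_gap: 94.0
[546.41322531 394.49841755  40.        ]
plate [489.67604848 344.32030015  16.        ]
[[589. 402.]
 [589. 397.]
 [590. 422.]
 [589. 376.]
 [510. 426.]
 [506. 381.]]
[520.94632146 396.28023738 152.11411973] [-3.13937540e+00 -1.37040661e-03  3.06246974e+00]
```

```bash
python3 -m crank '[{"offset":[0.012,-0.001,-0.02],"spin":0},{"offset":[0.025,-0.002,-0.045],"spin":0},{"offset":[0.025,-0.002,-0.07],"spin":0},{"offset":[0.025,-0.002,-0.095],"spin":0},{"offset":[0.025,-0.002,-0.115],"spin":0},{"offset":[0.025,-0.002,-0.128],"spin":0},{"offset":[0.025,-0.002,-0.128],"spin":0},{"offset":[0.025,-0.002,-0.128],"spin":0}]' 1 30
python3 -m crank '[{"offset":[0,0,0],"spin":0},{"offset":[0,0,0],"spin":0},{"offset":[0,0,0],"spin":0},{"offset":[0,0,0],"spin":0},{"offset":[0,0,0],"spin":0},{"offset":[0,0,0],"spin":0},{"offset":[0,0,0],"spin":0},{"offset":[0,0,0],"spin":0}]' 0 30
python3 - <<'E'
from h import *
p=shot('top','g1.png')
s=manip.read_state();print(s['eef_pos'],s['wrist_force'],s['finger_gap'])
E
```

```text
clock: 3.98
eef_pos: [546.0, 394.4, 24.4]
eef_rot: [-3.139, -0.002, 3.063]
wrist_force: [0.8, 0.2, 1.0]
finger_gap: 94.2
clock: 4.65
eef_pos: [546.0, 394.4, 24.4]
eef_rot: [-3.139, -0.002, 3.063]
wrist_force: [-0.1, -0.0, -2.4]
finger_gap: 43.9
[545.97655558 394.39772698  24.39067723] [-0.10596585 -0.26289821  0.4341041 ] 40.28507123571039
```

```bash
python3 -m crank '[{"offset":[0,0,0.025],"spin":0},{"offset":[0,0,0.055],"spin":0},{"offset":[0,-0.015,0.085],"spin":0},{"offset":[0.005,-0.04,0.1],"spin":0},{"offset":[0.01,-0.075,0.1],"spin":0},{"offset":[0.015,-0.11,0.1],"spin":0},{"offset":[0.02,-0.145,0.1],"spin":0},{"offset":[0.025,-0.18,0.1],"spin":0}]' 0 40
python3 -c "
from h import *
s=manip.read_state();print(s['eef_pos'],s['eef_rot'],s['wrist_force'],s['finger_gap'])"
```

```text
clock: 5.37
eef_pos: [570.7, 212.8, 124.2]
eef_rot: [-3.139, -0.002, 3.063]
wrist_force: [0.1, 0.3, -2.0]
finger_gap: 37.6
[570.69082336 212.75770166 124.17881384] [-3.13900126e+00 -2.00505260e-03  3.06282558e+00] [ 0.14413232  0.25960805 -1.98333289] 37.57072417879647
```

```bash
python3 -m crank '[{"offset":[0.005,-0.035,0],"spin":0},{"offset":[0.01,-0.07,0],"spin":0},{"offset":[0.015,-0.1,-0.01],"spin":0},{"offset":[0.02,-0.128,-0.04],"spin":0},{"offset":[0.02,-0.128,-0.07],"spin":0},{"offset":[0.02,-0.128,-0.09],"spin":0},{"offset":[0.02,-0.128,-0.095],"spin":0},{"offset":[0.02,-0.128,-0.095],"spin":0}]' 0 40
python3 - <<'E'
from h import *
p=shot('scene','g2.png')
a=p['pixels'][100:300,250:530];cv2.imwrite('pics/g2c.png',cv2.resize(a,None,fx=2.5,fy=2.5)[:,:,::-1])
s=manip.read_state();print(s['eef_pos'],s['wrist_force'],s['finger_gap'])
E
```

```text
clock: 6.03
eef_pos: [589.9, 84.7, 27.9]
eef_rot: [-3.139, -0.005, 3.063]
wrist_force: [-0.1, 0.5, -2.1]
finger_gap: 37.1
[590.76207428  85.00193145  29.49009804] [ 0.44676871  0.24797472 -1.7267666 ] 37.564390026687875
```

View pics/g2c.png

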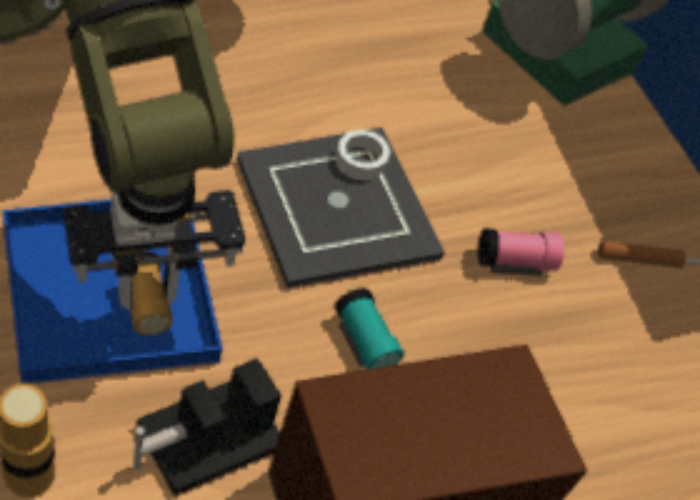

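The mono is held above the tray floor (crop 150,300). The ring is alone on the plate (crop 362,155). I'll lower, release and rise.

```bash
python3 -m crank '[{"offset":[0,0,-0.006],"spin":0},{"offset":[0,0,-0.012],"spin":0},{"offset":[0,0,-0.015],"spin":0},{"offset":[0,0,-0.015],"spin":0},{"offset":[0,0,-0.015],"spin":0},{"offset":[0,0,-0.015],"spin":0},{"offset":[0,0,-0.015],"spin":0},{"offset":[0,0,-0.015],"spin":0}]' 0 40
python3 -m crank '[{"offset":[0,0,0],"spin":0},{"offset":[0,0,0],"spin":0},{"offset":[0,0,0],"spin":0},{"offset":[0,0,0],"spin":0},{"offset":[0,0,0],"spin":0},{"offset":[0,0,0.03],"spin":0},{"offset":[0,0,0.065],"spin":0},{"offset":[0,0,0.1],"spin":0}]' 0.75 30
python3 -m crank '[{"offset":[-0.01,0.035,0],"spin":0},{"offset":[-0.02,0.07,0],"spin":0},{"offset":[-0.03,0.105,0],"spin":0},{"offset":[-0.04,0.14,0],"spin":0},{"offset":[-0.055,0.175,0],"spin":0},{"offset":[-0.07,0.21,0],"spin":0},{"offset":[-0.09,0.245,0],"spin":0},{"offset":[-0.11,0.275,0],"spin":0}]' 1 30
python3 - <<'E'
from h import *
s=manip.read_state();print(s['eef_pos'],s['eef_rot'],s['wrist_force'],s['finger_gap'])
p=shot('top','t2.png');q=shot('scene','s2.png')
for c in (p,q):
    for k in ('mono_c','adapter_c','block_c'):
        for r in manip.search_frame(c,k)[:3]:print(k,round(r['conf'],2),np.round(r['location']),pix(c,r['location']))
hsv=cv2.cvtColor(p['pixels'],cv2.COLOR_RGB2HSV)
a=np.hstack([cv2.resize(c['pixels'][100:300,120:400] if c is p else c['pixels'][110:310,230:510],None,fx=1.42,fy=1.42) for c in(p,q)])
cv2.imwrite('pics/c2.png',a[:,:,::-1])
E
```

```text
clock: 6.75
eef_pos: [592.0, 85.8, 16.5]
eef_rot: [-3.14, 0.001, 3.064]
wrist_force: [-1.9, 3.2, 11.7]
finger_gap: 37.1
clock: 7.42
eef_pos: [591.5, 85.7, 117.2]
eef_rot: [-3.14, -0.001, 3.064]
wrist_force: [1.4, 0.1, 0.7]
finger_gap: 70.6
clock: 8.08
eef_pos: [480.2, 362.5, 117.0]
eef_rot: [-3.14, -0.001, 3.064]
wrist_force: [0.0, 0.4, -0.6]
finger_gap: 94.0
[480.23013935 362.53527553 117.00970647] [-3.13972663e+00 -7.15546729e-04  3.06394669e+00] [ 0.03449683  0.38502114 -0.56955267] 93.97215667865181
mono_c 0.75 [604. 516.  34.] [137.3 196.3]
mono_c 0.63 [676. 305.  40.] [198.5 173.6]
mono_c 0.59 [589.  85.  49.] [263.7 197.2]
block_c 0.88 [ 430. -332.   52.] [390.1 241.6]
block_c 0.61 [ 385. -202.   47.] [351.1 256.4]
mono_c 0.71 [620. 515.  35.] [459.4 199.4]
mono_c 0.7 [684. 303.  37.] [396.1 230.9]
adapter_c 0.52 [443. 390.  35.] [395.4 160.1]
adapter_c 0.27 [ 586. -193.   72.] [206.8 226.6]
block_c 0.9 [ 404. -202.   47.] [197.7 180. ]
block_c 0.7 [ 583. -197.   74.] [204.8 225.7]
block_c 0.57 [ 472. -476.   43.] [101.  216.3]
```

View pics/c2.png

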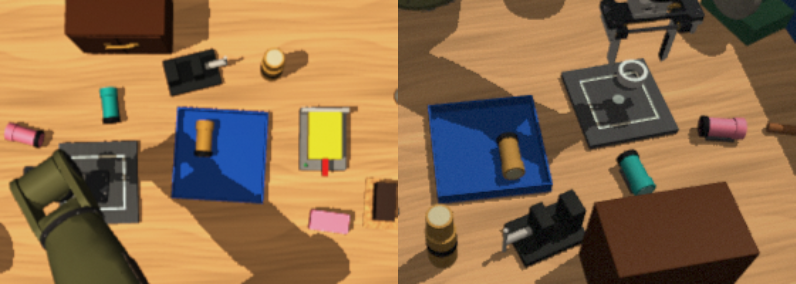

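The mono is in the tray (left crop 204,137) and the ring is unmoved on the plate (right crop 632,70). Next I'll grasp the ring at (439,391).

```bash
python3 -m crank '[{"offset":[-0.02,0.015,0],"spin":0},{"offset":[-0.041,0.029,-0.01],"spin":0},{"offset":[-0.041,0.029,-0.035],"spin":0},{"offset":[-0.041,0.029,-0.06],"spin":0},{"offset":[-0.041,0.029,-0.085],"spin":0},{"offset":[-0.041,0.029,-0.097],"spin":0},{"offset":[-0.041,0.029,-0.097],"spin":0},{"offset":[-0.041,0.029,-0.097],"spin":0}]' 1 30
python3 -m crank '[{"offset":[0,0,0],"spin":0},{"offset":[0,0,0],"spin":0},{"offset":[0,0,0],"spin":0},{"offset":[0,0,0],"spin":0},{"offset":[0,0,0],"spin":0},{"offset":[0,0,0],"spin":0},{"offset":[0,0,0],"spin":0},{"offset":[0,0,0],"spin":0}]' 0 30
python3 -m crank '[{"offset":[0,0,0.03],"spin":0},{"offset":[0,0,0.065],"spin":0},{"offset":[0,-0.02,0.1],"spin":0},{"offset":[0.01,-0.055,0.1],"spin":0},{"offset":[0.02,-0.09,0.1],"spin":0},{"offset":[0.03,-0.125,0.1],"spin":0},{"offset":[0.04,-0.16,0.1],"spin":0},{"offset":[0.05,-0.19,0.1],"spin":0}]' 0 30
```

```text
clock: 9.15
eef_pos: [441.7, 388.2, 20.5]
eef_rot: [-3.139, -0.001, 3.061]
wrist_force: [-0.4, -0.4, -0.3]
finger_gap: 93.7
clock: 9.82
eef_pos: [441.8, 388.4, 20.8]
eef_rot: [-3.14, -0.0, 3.061]
wrist_force: [0.6, -0.4, 5.7]
finger_gap: 61.1
clock: 10.48
eef_pos: [491.8, 196.3, 120.7]
eef_rot: [-3.14, -0.001, 3.061]
wrist_force: [0.3, 0.4, -0.7]
finger_gap: 61.0
```

```bash
python3 -m crank '[{"offset":[0,-0.035,0],"spin":0},{"offset":[0,-0.07,0],"spin":0},{"offset":[0.005,-0.105,0],"spin":0},{"offset":[0.008,-0.14,0],"spin":0},{"offset":[0.008,-0.17,-0.01],"spin":0},{"offset":[0.008,-0.19,-0.035],"spin":0},{"offset":[0.008,-0.19,-0.065],"spin":0},{"offset":[0.008,-0.19,-0.09],"spin":0}]' 0 30
python3 -m crank '[{"offset":[0,0,-0.01],"spin":0},{"offset":[0,0,-0.017],"spin":0},{"offset":[0,0,-0.019],"spin":0},{"offset":[0,0,-0.019],"spin":0},{"offset":[0,0,-0.019],"spin":0},{"offset":[0,0,-0.019],"spin":0},{"offset":[0,0,-0.019],"spin":0},{"offset":[0,0,-0.019],"spin":0}]' 0 30
```

```text
clock: 11.15
eef_pos: [499.3, 5.1, 29.2]
eef_rot: [-3.139, -0.001, 3.059]
wrist_force: [-0.1, -0.2, -1.2]
finger_gap: 61.0
clock: 11.82
eef_pos: [499.6, 5.1, 10.7]
eef_rot: [-3.139, -0.0, 3.059]
wrist_force: [0.1, 0.7, -1.3]
finger_gap: 60.9
```

Next I'll release, rise, move towards the block (430,-332), and look.

```bash
python3 -m crank '[{"offset":[0,0,-0.001],"spin":0},{"offset":[0,0,-0.001],"spin":0},{"offset":[0,0,-0.001],"spin":0},{"offset":[0,0,-0.001],"spin":0},{"offset":[0,0,0.01],"spin":0},{"offset":[0,0,0.04],"spin":0},{"offset":[0,0,0.075],"spin":0},{"offset":[0,0,0.11],"spin":0}]' 0.85 30
python3 -m crank '[{"offset":[-0.01,-0.035,0.02],"spin":0},{"offset":[-0.02,-0.07,0.03],"spin":0},{"offset":[-0.03,-0.105,0.03],"spin":0},{"offset":[-0.04,-0.14,0.03],"spin":0},{"offset":[-0.05,-0.175,0.03],"spin":0},{"offset":[-0.06,-0.21,0.03],"spin":0},{"offset":[-0.07,-0.235,0.03],"spin":0},{"offset":[-0.07,-0.235,0.03],"spin":0}]' 1 30
python3 - <<'E'
from h import *
s=manip.read_state();print(s['eef_pos'],s['eef_rot'],s['wrist_force'],s['finger_gap'])
p=shot('top','t3.png');q=shot('scene','s3.png')
for c in (p,q):
    for k in ('mono_c','adapter_c','block_c'):
        for r in manip.search_frame(c,k)[:3]:print(k,round(r['conf'],2),np.round(r['location']),pix(c,r['location']))
a=np.hstack([cv2.resize(c['pixels'][100:300,150:430] if c is p else c['pixels'][110:310,130:410],None,fx=1.42,fy=1.42) for c in(p,q)])
cv2.imwrite('pics/c3.png',a[:,:,::-1])
E
```

```text
clock: 12.48
eef_pos: [499.2, 5.1, 122.7]
eef_rot: [-3.139, -0.001, 3.059]
wrist_force: [-0.1, 0.2, 0.1]
finger_gap: 79.9
clock: 13.15
eef_pos: [427.7, -233.4, 153.5]
eef_rot: [-3.139, -0.0, 3.055]
wrist_force: [-0.1, 0.8, 0.2]
finger_gap: 94.0
[ 427.65774905 -233.36224192  153.51613958] [-3.13859746e+00 -3.96681927e-04  3.05541263e+00] [-0.13170052  0.80482614  0.16754146] 94.04009162400891
mono_c 0.86 [673. 308.  40.] [197.6 174.6]
mono_c 0.73 [587.  84.  48.] [263.9 197.8]
mono_c 0.66 [605. 516.  35.] [137.5 196. ]
adapter_c 0.45 [497.   6.  31.] [287.7 224.2]
adapter_c 0.36 [ 575. -188.   73.] [346.  198.7]
block_c 0.83 [ 454. -475.   43.] [432.3 233.5]
block_c 0.57 [ 385. -169.   48.] [341.3 256.4]
mono_c 0.98 [685. 305.  37.] [397.  231.2]
mono_c 0.84 [622. 517.  35.] [460.2 199.7]
mono_c 0.8 [602.  82.  40.] [309.  220.1]
adapter_c 0.74 [508.   7.  23.] [275.4 200.9]
adapter_c 0.26 [601.  83.  43.] [309.5 219.1]
block_c 0.77 [ 446. -334.   51.] [152.  198.5]
block_c 0.75 [ 399. -202.   46.] [197.5 179. ]
block_c 0.67 [ 472. -480.   43.] [ 99.9 216.7]
```

View pics/c3.png

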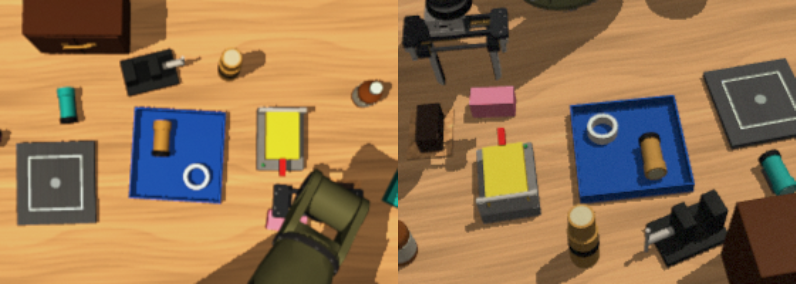

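Both parts are in the tray (left crop 162,137 and 196,177), the plate is clear, and the block is still on the cork. I'll refine plate, block, pad and start box positions.

```bash
python3 - <<'E'
from h import *
p=shot('top')
px=p['pixels'];hsv=cv2.cvtColor(px,cv2.COLOR_RGB2HSV)
# plate white square + plate
roi=np.zeros(px.shape[:2],np.uint8);roi[190:268,152:228]=1
m=(roi>0)&(hsv[...,1]<70)
m=cv2.morphologyEx(m.astype(np.uint8),cv2.MORPH_CLOSE,np.ones((5,5)))
o=outline(p,m,16);print('plate',np.round(o,1) if 0 else o)
w=(cv2.erode(m,np.ones((7,7)))>0)&(px.min(2)>110)
n,l,st,c=cv2.connectedComponentsWithStats(w.astype(np.uint8),connectivity=8)
for i in range(1,n):
    if st[i,4]>10: print(st[i],outline(p,l==i,16),ray(p,*c[i],16))
t=cv2.cvtColor(cv2.imread('pics/top0.png'),cv2.COLOR_BGR2RGB)
sc=cv2.cvtColor(cv2.imread('pics/scene0.png'),cv2.COLOR_BGR2RGB)
c=[ray(p,345+(u-392)/5.6,210+v/5.6,52)[:2].round(1).tolist() for u,v in((613,102),(697,98),(690,254),(608,250))];print('block',c,np.mean(c,0))
c=[ray(p,345+(u-392)/5.6,210+v/5.6,6)[:2].round(1).tolist() for u,v in((574,84),(722,94),(714,288),(562,278))];print('pad',c,np.mean(c,0))
np.set_printoptions(linewidth=250)
print(t[241,370:412].sum(1)); print(t[222:266,392].sum(1))
for k in('block_c','pad_mid'):
    q=shot('scene')
    for r in manip.masks_of(q,k)[:1]:
        mm=r['mask'];c,_=cv2.findContours(mm.astype(np.uint8),0,2);c=max(c,key=cv2.contourArea);print(k,cv2.approxPolyDP(c,2.5,True)[:,0].tolist())
print('start/hinge: yellow/red centre line yaw 88 -> ')
E
```

```text
plate ((491.7152404785156, 344.0830993652344), (186.20912170410156, 194.75181579589844), 89.64110565185547)
[169 209  40  40 361] ((491.5814514160156, 346.2972412109375), (134.306884765625, 134.06613159179688), 89.25677490234375) [491.66497506 345.73155772  16.        ]
[185 225   8   8  45] ((491.8620300292969, 345.7386474609375), (23.154829025268555, 24.397083282470703), 62.59260940551758) [491.98448347 346.11380742  16.        ]
block [[475.4, -314.7], [476.5, -364.5], [384.5, -356.6], [388.0, -308.4]] [ 431.1  -336.05]
pad [[488.1, -300.9], [479.8, -390.7], [362.2, -381.0], [370.3, -289.2]] [ 425.1  -340.45]
[458 460 456 457 458 453 427 445 449 431 411 406 243  82  44 128 142 143 141 141 137 138 137 135 133 132 132 137 144 218 221 244 398 427 469 480 483 484 483 486 483 485]
[494 496 502 450 309 248 212 141 132 135 135 135 132 138 138 136 138 139 135 137 133 136 137 135 136 132 139 134 136 135 132 137 135 228 387 466 465 447 440 463 488 479 476 465]
block_c [[146, 183], [143, 185], [142, 210], [146, 216], [159, 217], [162, 212], [159, 184]]
pad_mid [[168, 187], [162, 187], [162, 214], [151, 218], [143, 215], [142, 190], [139, 190], [136, 222], [167, 220]]
start/hinge: yellow/red centre line yaw 88 ->
```

Plate middle is (492,346). Block is about (431,-334) at -4.5°, which matches the tool yaw. Going for the block.

```bash
python3 -m crank '[{"offset":[0.001,-0.035,0],"spin":0},{"offset":[0.002,-0.07,0],"spin":0},{"offset":[0.003,-0.1,-0.01],"spin":0},{"offset":[0.003,-0.101,-0.035],"spin":0},{"offset":[0.003,-0.101,-0.065],"spin":0},{"offset":[0.003,-0.101,-0.095],"spin":0},{"offset":[0.003,-0.101,-0.12],"spin":0},{"offset":[0.003,-0.101,-0.141],"spin":0}]' 1 40
python3 -m crank '[{"offset":[0,0,0],"spin":0},{"offset":[0,0,0],"spin":0},{"offset":[0,0,0],"spin":0},{"offset":[0,0,0],"spin":0},{"offset":[0,0,0],"spin":0},{"offset":[0,0,0],"spin":0},{"offset":[0,0,0],"spin":0},{"offset":[0,0,0],"spin":0}]' 0 40
python3 -m crank '[{"offset":[0,0,0.02],"spin":0},{"offset":[0,0,0.05],"spin":0},{"offset":[0,0,0.08],"spin":0},{"offset":[0,0,0.11],"spin":0},{"offset":[0,0,0.14],"spin":0},{"offset":[0,0,0.14],"spin":0},{"offset":[0,0,0.14],"spin":0},{"offset":[0,0,0.14],"spin":0}]' 0 40
```

```text
clock: 14.47
eef_pos: [431.7, -330.3, 9.6]
eef_rot: [-3.14, -0.002, 3.059]
wrist_force: [-0.8, 0.3, 0.3]
finger_gap: 93.9
clock: 15.13
eef_pos: [432.1, -331.0, 10.5]
eef_rot: [-3.139, -0.001, 3.059]
wrist_force: [-1.3, -4.1, 5.6]
finger_gap: 45.7
clock: 15.8
eef_pos: [431.5, -330.3, 148.7]
eef_rot: [-3.141, -0.003, 3.059]
wrist_force: [-0.0, 0.2, -4.5]
finger_gap: 45.9
```

```bash
python3 -m crank '[{"offset":[0.005,0.035,0],"spin":0},{"offset":[0.01,0.07,0],"spin":0},{"offset":[0.015,0.105,0],"spin":0},{"offset":[0.02,0.14,0],"spin":0},{"offset":[0.025,0.175,0],"spin":0},{"offset":[0.03,0.21,0],"spin":0},{"offset":[0.03,0.245,0],"spin":0},{"offset":[0.03,0.28,0],"spin":0}]' 0 40
python3 - <<'E'
from h import *
p=shot('top','t4.png');q=shot('scene','s4.png')
for c in (p,q):
    for r in manip.masks_of(c,'pad_mid')[:2]:
        print(round(r['conf'],2),outline(c,r['mask'],6))
s=manip.read_state();print(s['eef_pos'],s['wrist_force'],s['finger_gap'])
E
python3 -m crank '[{"offset":[0.005,0.035,0],"spin":0},{"offset":[0.01,0.07,0],"spin":0},{"offset":[0.015,0.105,0],"spin":1},{"offset":[0.02,0.14,0],"spin":2},{"offset":[0.025,0.175,0],"spin":3},{"offset":[0.03,0.21,0],"spin":4},{"offset":[0.03,0.245,0],"spin":4},{"offset":[0.03,0.28,0],"spin":4}]' 0 40
```

```text
clock: 16.47
eef_pos: [460.3, -48.4, 146.7]
eef_rot: [-3.141, -0.006, 3.059]
wrist_force: [0.3, -0.3, -4.5]
finger_gap: 45.8
0.71 ((424.1068420410156, -338.5111389160156), (89.6327133178711, 120.01030731201172), 83.84434509277344)
0.65 ((430.2884826660156, -342.047607421875), (91.28533935546875, 123.5960922241211), 84.21114349365234)
0.33 ((329.412109375, -31.819683074951172), (58.09580612182617, 141.69728088378906), 83.38395690917969)
[460.76193117 -49.62573105 147.21800427] [ 0.11609229  0.64053634 -4.69749522] 45.71176209114858
clock: 17.33
eef_pos: [490.9, 230.7, 145.9]
eef_rot: [-3.14, -0.007, 3.129]
wrist_force: [0.6, -0.6, -3.6]
finger_gap: 45.8
```

```bash
python3 -m crank '[{"offset":[0.001,0.035,0],"spin":0},{"offset":[0.002,0.07,0],"spin":0},{"offset":[0.002,0.1,0],"spin":0},{"offset":[0.002,0.115,-0.01],"spin":0},{"offset":[0.002,0.115,-0.035],"spin":0},{"offset":[0.002,0.115,-0.065],"spin":0},{"offset":[0.002,0.115,-0.085],"spin":0},{"offset":[0.002,0.115,-0.1],"spin":0}]' 0 40
python3 -c "
from h import *
s=manip.read_state();print(s['eef_pos'],s['eef_rot'],s['wrist_force'],s['finger_gap'])
q=shot('scene','s5.png');a=q['pixels'][110:260,300:480];cv2.imwrite('pics/c5.png',cv2.resize(a,None,fx=3.5,fy=3.5)[:,:,::-1])"
```

```text
clock: 18.0
eef_pos: [492.5, 343.7, 42.0]
eef_rot: [-3.137, -0.011, 3.128]
wrist_force: [1.0, -0.3, -4.6]
finger_gap: 45.7
[492.48424388 343.69783889  42.00476622] [-3.13719399 -0.01137029  3.12797752] [ 0.97725472 -0.27039176 -4.63543742] 45.74637384752567
```

View pics/c5.png

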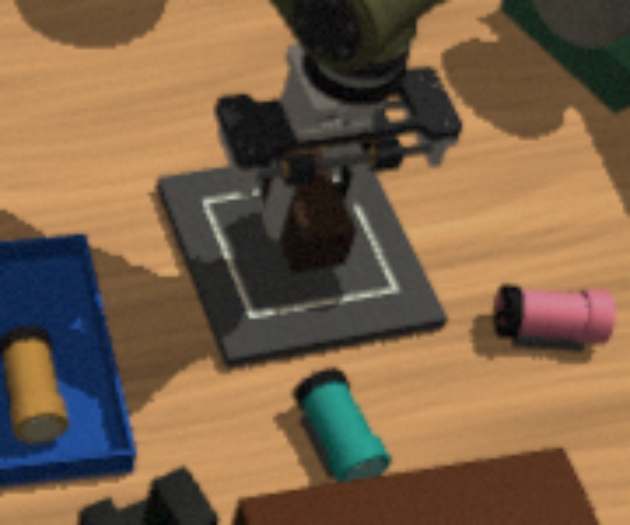

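The block hangs over the middle of the square (crop 318,230). Lowering and releasing.

```bash
python3 -m crank '[{"offset":[0,0.001,-0.006],"spin":0},{"offset":[0,0.002,-0.012],"spin":0},{"offset":[0,0.002,-0.018],"spin":0},{"offset":[0,0.002,-0.021],"spin":0},{"offset":[0,0.002,-0.021],"spin":0},{"offset":[0,0.002,-0.021],"spin":0},{"offset":[0,0.002,-0.021],"spin":0},{"offset":[0,0.002,-0.021],"spin":0}]' 0 40
python3 -m crank '[{"offset":[0,0,0],"spin":0},{"offset":[0,0,0],"spin":0},{"offset":[0,0,0],"spin":0},{"offset":[0,0,0],"spin":0},{"offset":[0,0,0],"spin":0},{"offset":[0,0,0],"spin":0},{"offset":[0,0,0.03],"spin":0},{"offset":[0,0,0.06],"spin":0}]' 1 40
python3 -m crank '[{"offset":[0,0,0.03],"spin":0},{"offset":[0,0,0.06],"spin":0},{"offset":[0,-0.03,0.06],"spin":0},{"offset":[0,-0.065,0.06],"spin":0},{"offset":[0,-0.1,0.06],"spin":0},{"offset":[0,-0.135,0.06],"spin":0},{"offset":[0,-0.17,0.06],"spin":0},{"offset":[0,-0.205,0.06],"spin":0}]' 0.3 40
python3 - <<'E'
from h import *
s=manip.read_state();print(s['eef_pos'],s['eef_rot'],s['wrist_force'],s['finger_gap'])
p=shot('top','t6.png');q=shot('scene','s6.png')
for c in (p,q):
    for r in manip.masks_of(c,'block_c')[:4]:
        o=outline(c,r['mask'],62 if c is p else 40);print(round(r['conf'],2),o)
a=np.hstack([cv2.resize(p['pixels'][190:270,150:230],None,fx=4.9,fy=4.9,interpolation=2),cv2.resize(q['pixels'][130:210,335:415],None,fx=4.9,fy=4.9,interpolation=2)])
cv2.imwrite('pics/c6.png',a[:,:,::-1])
E
```

```text
clock: 18.72
eef_pos: [492.1, 345.0, 20.3]
eef_rot: [-3.136, -0.013, 3.128]
wrist_force: [-6.3, -5.9, 8.8]
finger_gap: 46.1
clock: 19.38
eef_pos: [491.2, 344.4, 79.6]
eef_rot: [-3.134, -0.016, 3.128]
wrist_force: [0.0, -0.0, 1.5]
finger_gap: 92.9
clock: 20.05
eef_pos: [491.0, 137.9, 139.7]
eef_rot: [-3.134, -0.016, 3.128]
wrist_force: [-0.2, 0.7, -0.7]
finger_gap: 44.1
[490.95527393 137.87017742 139.6852749 ] [-3.13391159 -0.01566028  3.12794232] [-0.23093633  0.72529608 -0.67150641] 44.054520537711255
0.82 ((488.19073486328125, 343.2697448730469), (50.14165115356445, 86.88085174560547), 89.37361907958984)
0.76 ((457.354736328125, -468.11334228515625), (59.676429748535156, 94.79353332519531), 61.13973617553711)
0.75 ((385.89837646484375, -199.0745391845703), (93.2087173461914, 45.498775482177734), 80.54581451416016)
0.91 ((493.1348571777344, 341.55670166015625), (63.3791618347168, 123.68843841552734), 86.85560607910156)
0.77 ((474.12200927734375, -477.9051818847656), (77.18017578125, 109.58187103271484), 58.87812423706055)
0.62 ((402.7377624511719, -209.05812072753906), (90.24409484863281, 78.84041595458984), 83.09793090820312)
```

View pics/c6.png

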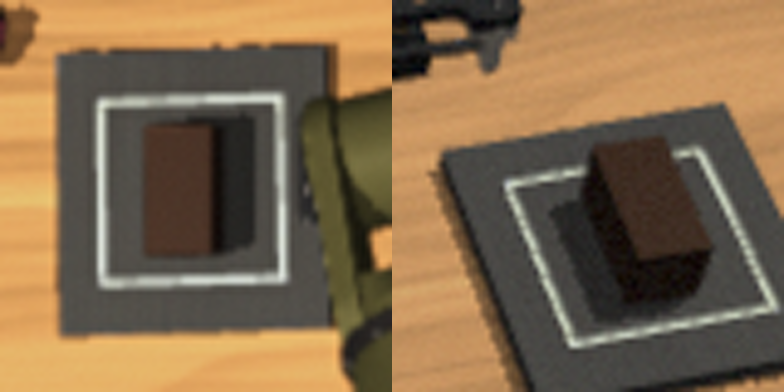

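The block lies flat, centred in the square to within about 3 mm, and released (left crop 180,190). Next comes the guard geometry.

```bash
python3 - <<'E'
from h import *
p=shot('top');q=shot('scene')
for c,n in((p,'top'),(q,'scene')):
    h=cv2.cvtColor(c['pixels'],cv2.COLOR_RGB2HSV).astype(int);H,S,V=h[...,0],h[...,1],h[...,2]
    roi=np.zeros(H.shape,bool)
    if n=='top': roi[165:230,325:375]=1
    else: roi[180:270,180:250]=1
    for nm,m,z in(('yel',(H>24)&(H<36)&(S>150)&(V>130),71),('red',((H<8)|(H>172))&(S>170)&(V>90),70)):
        m=m&roi;o=outline(c,m,z);ys,xs=np.nonzero(m)
        print(n,nm,np.round(o[0],1),np.round(o[1],1),round(o[2],1),'cent',ray(c,xs.mean(),ys.mean(),z).round(1),xs.min(),xs.max(),ys.min(),ys.max())
a=np.hstack([cv2.resize(p['pixels'][170:230,320:380],None,fx=6.5,fy=6.5,interpolation=2),cv2.resize(q['pixels'][190:260,175:245],None,fx=5.572,fy=5.572,interpolation=2)])
cv2.imwrite('pics/c7.png',a[:,:,::-1]);print(a.shape)
for X in ((648,-197,69),(506,-194,64),(584,-195,59)):print(X,pix(p,X),pix(q,X))
E
```

```text
top yel [ 585.9 -196.7] [ 76.  109.7] 88.2 cent [ 587.5 -196.7   71. ] 337 360 179 212
top red [ 513.  -194.4] [ 9.9 36.4] 88.1 cent [ 513.  -194.4   70. ] 347 350 212 223
scene yel [ 589.4 -199.1] [ 76.8 108.3] 87.8 cent [ 591.9 -199.5   71. ] 190 220 210 247
scene red [ 514.1 -196.4] [13.6 38.3] 83.9 cent [ 514.  -196.3   70. ] 200 205 200 211
(390, 780, 3)
(648, -197, 69) [347.9 176.8] [208.1 247.5]
(506, -194, 64) [348.2 219.7] [203.4 204.2]
(584, -195, 59) [347.5 196.4] [206.5 228.7]
```

View pics/c7.png

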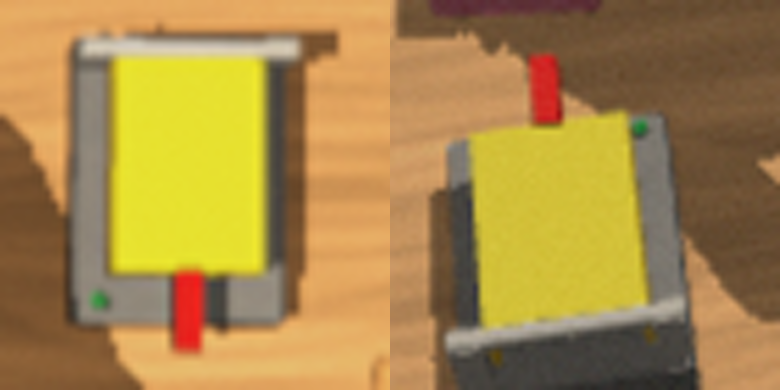

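The lip shows at left crop (187,310) and the yellow cover is behind it. Box yaw is about -2°, the lip point about (506.5,-195), and the hinge about (648.5,-199.7). Moving above the lip.

```bash
python3 -m crank '[{"offset":[0.002,-0.038,0],"spin":0},{"offset":[0.004,-0.076,0],"spin":0},{"offset":[0.006,-0.114,0],"spin":0},{"offset":[0.008,-0.152,0],"spin":0},{"offset":[0.01,-0.19,0],"spin":-1},{"offset":[0.012,-0.228,0],"spin":-1},{"offset":[0.014,-0.266,0],"spin":-1},{"offset":[0.0155,-0.3,0],"spin":-1}]' 0.4 15
python3 -m crank '[{"offset":[0,-0.02,0],"spin":0},{"offset":[0,-0.032,-0.005],"spin":0},{"offset":[0,-0.032,-0.03],"spin":0},{"offset":[0,-0.032,-0.045],"spin":0},{"offset":[0,-0.032,-0.05],"spin":0},{"offset":[0,-0.032,-0.05],"spin":0},{"offset":[0,-0.032,-0.05],"spin":0},{"offset":[0,-0.032,-0.05],"spin":0}]' 0.4 15
```

```text
clock: 21.02
eef_pos: [507.2, -160.8, 139.6]
eef_rot: [-3.134, -0.016, 3.112]
wrist_force: [0.4, -0.2, -0.0]
finger_gap: 37.6
clock: 21.68
eef_pos: [507.9, -192.4, 90.6]
eef_rot: [-3.134, -0.014, 3.113]
wrist_force: [-0.1, -0.3, 0.9]
finger_gap: 37.7
```

```bash
python3 - <<'E'
from h import *
s=manip.read_state();print(s['eef_pos'],s['eef_rot'],s['wrist_force'],s['finger_gap'])
q=shot('scene','s8.png')
cv2.imwrite('pics/c8.png',cv2.resize(q['pixels'][130:270,130:270],None,fx=4,fy=4,interpolation=2)[:,:,::-1])
E
```

```text
[ 507.92663863 -192.42927896   90.57624486] [-3.13350001 -0.01428159  3.11322241] [-0.08053984 -0.34263318  0.85207955] 37.72732842515472
```

View pics/c8.png

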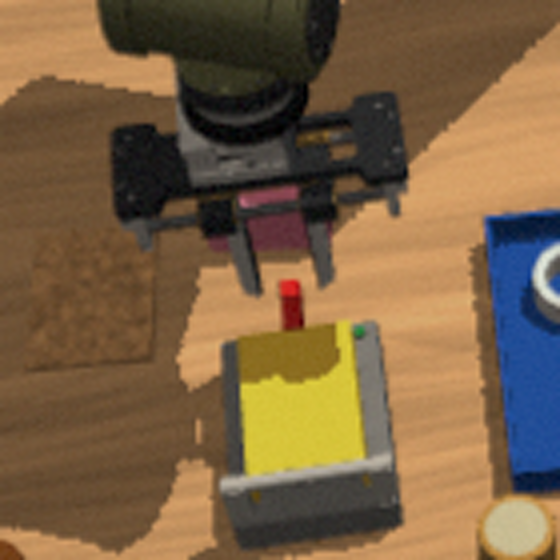

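The fingers straddle the red lip (crop 290,300). Descending and gripping.

```bash
python3 -m crank '[{"offset":[-0.001,-0.0025,-0.01],"spin":0},{"offset":[-0.001,-0.0025,-0.02],"spin":0},{"offset":[-0.001,-0.0025,-0.03],"spin":0},{"offset":[-0.001,-0.0025,-0.04],"spin":0},{"offset":[-0.001,-0.0025,-0.045],"spin":0},{"offset":[-0.001,-0.0025,-0.045],"spin":0},{"offset":[-0.001,-0.0025,-0.045],"spin":0},{"offset":[-0.001,-0.0025,-0.045],"spin":0}]' 0.4 15
python3 -m crank '[{"offset":[0,0,0],"spin":0},{"offset":[0,0,0],"spin":0},{"offset":[0,0,0],"spin":0},{"offset":[0,0,0],"spin":0},{"offset":[0,0,0],"spin":0},{"offset":[0,0,0],"spin":0},{"offset":[0,0,0],"spin":0},{"offset":[0,0,0],"spin":0}]' 0 15
python3 -c "
import numpy as np
H=np.array([648.5,69]);P=np.array([506.5,65.]);d=P-H;a0=np.arctan2(d[1],-d[0]);r=np.hypot(*d)
for t in np.arange(0,1.96,.1):
  print(round(t,2),np.round([(-r*np.cos(a0+t)-d[0]), -np.sin(.035)*(-r*np.cos(a0+t)-d[0]), r*np.sin(a0+t)-d[1]],0))"
```

```text
clock: 22.4
eef_pos: [507.1, -195.2, 45.9]
eef_rot: [-3.133, -0.014, 3.113]
wrist_force: [0.1, 0.4, 0.6]
finger_gap: 37.7
clock: 23.07
eef_pos: [507.2, -195.0, 46.0]
eef_rot: [-3.134, -0.014, 3.113]
wrist_force: [-0.3, 5.1, 3.2]
finger_gap: 13.9
0.0 [ 0. -0.  0.]
0.1 [ 0. -0. 14.]
0.2 [ 2. -0. 28.]
0.3 [ 5. -0. 42.]
0.4 [10. -0. 56.]
0.5 [15. -1. 69.]
0.6 [23. -1. 81.]
0.7 [31. -1. 92.]
0.8 [ 40.  -1. 103.]
0.9 [ 51.  -2. 113.]
1.0 [ 62.  -2. 121.]
1.1 [ 74.  -3. 129.]
1.2 [ 87.  -3. 135.]
1.3 [100.  -4. 140.]
1.4 [114.  -4. 143.]
1.5 [128.  -4. 145.]
1.6 [142.  -5. 146.]
1.7 [156.  -5. 145.]
1.8 [170.  -6. 143.]
1.9 [184.  -6. 140.]
```

```bash
python3 -m crank '[{"offset":[0,0,0.014],"spin":0},{"offset":[0.002,0,0.028],"spin":0},{"offset":[0.005,0,0.042],"spin":0},{"offset":[0.01,0,0.056],"spin":0},{"offset":[0.015,-0.001,0.069],"spin":0},{"offset":[0.023,-0.001,0.081],"spin":0},{"offset":[0.031,-0.001,0.092],"spin":0},{"offset":[0.031,-0.001,0.092],"spin":0}]' 0 15
python3 -c "
from h import *
s=manip.read_state();print(s['eef_pos'],s['wrist_force'],s['moment'],s['finger_gap'])"
```

```text
clock: 23.73
eef_pos: [539.3, -196.0, 139.6]
eef_rot: [-3.133, -0.012, 3.113]
wrist_force: [-7.0, 3.2, 5.8]
finger_gap: 14.1
[ 539.27859819 -196.04483164  139.61791224] [-6.96905382  3.20234231  5.76324571] [ 0.74390185  1.02156051 -0.06018332] 14.051736444175948
```

```bash
python3 -m crank '[{"offset":[0.007,0,0.013],"spin":0},{"offset":[0.017,-0.001,0.023],"spin":0},{"offset":[0.028,-0.001,0.031],"spin":0},{"offset":[0.04,-0.002,0.039],"spin":0},{"offset":[0.053,-0.002,0.045],"spin":0},{"offset":[0.066,-0.003,0.05],"spin":0},{"offset":[0.08,-0.003,0.053],"spin":0},{"offset":[0.094,-0.003,0.055],"spin":0}]' 0 15
python3 -c "
from h import *
s=manip.read_state();print(s['eef_pos'],s['wrist_force'],s['moment'],s['finger_gap'])"
```

```text
clock: 24.4
eef_pos: [633.2, -199.4, 193.8]
eef_rot: [-3.133, -0.013, 3.113]
wrist_force: [-1.7, -2.3, -1.9]
finger_gap: 13.8
[ 633.22549409 -199.36510004  193.80302945] [-1.73089036 -2.31390452 -1.90786371] [-0.07376163  0.50237732 -0.05174231] 13.820720611996013
```

```bash
python3 -m crank '[{"offset":[0.014,0,0.001],"spin":0},{"offset":[0.028,-0.001,0],"spin":0},{"offset":[0.04,-0.001,-0.002],"spin":0},{"offset":[0.05,-0.002,-0.005],"spin":0},{"offset":[0.058,-0.002,-0.008],"spin":0},{"offset":[0.058,-0.002,-0.008],"spin":0},{"offset":[0.058,-0.002,-0.008],"spin":0},{"offset":[0.058,-0.002,-0.008],"spin":0}]' 0 15
python3 - <<'E'
from h import *
s=manip.read_state();print(s['eef_pos'],s['wrist_force'],s['finger_gap'])
q=shot('scene','s9.png')
cv2.imwrite('pics/c9.png',cv2.resize(q['pixels'][120:280,120:300],None,fx=3.5,fy=3.5,interpolation=2)[:,:,::-1])
E
```

```text
clock: 25.07
eef_pos: [691.8, -201.7, 186.0]
eef_rot: [-3.132, -0.011, 3.113]
wrist_force: [3.2, 1.0, 6.1]
finger_gap: 13.8
[ 691.79368362 -201.6901926   185.96399272] [3.23234417 0.96208417 6.09154521] 13.781129775554597
```

View pics/c9.png

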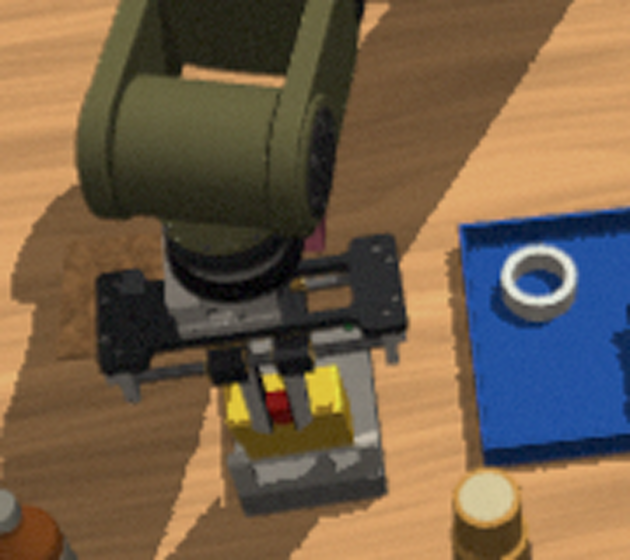

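The guard is up at about 1.88 rad, with the lip in the fingers (crop 278,403). I'll release, rise, and go over the button.

```bash
python3 -m crank '[{"offset":[0,0,0],"spin":0},{"offset":[0,0,0],"spin":0},{"offset":[0,0,0],"spin":0},{"offset":[0,0,0.01],"spin":0},{"offset":[0,0,0.025],"spin":0},{"offset":[0,0,0.04],"spin":0},{"offset":[0,0,0.055],"spin":0},{"offset":[0,0,0.06],"spin":0}]' 0.4 15
python3 -m crank '[{"offset":[-0.03,0.001,0],"spin":0},{"offset":[-0.06,0.002,0],"spin":0},{"offset":[-0.09,0.003,0],"spin":0},{"offset":[-0.107,0.004,-0.01],"spin":0},{"offset":[-0.107,0.004,-0.04],"spin":0},{"offset":[-0.107,0.004,-0.07],"spin":0},{"offset":[-0.107,0.004,-0.1],"spin":0},{"offset":[-0.107,0.004,-0.12],"spin":0}]' 0 15
python3 - <<'E'
from h import *
s=manip.read_state();print(s['eef_pos'],s['wrist_force'],s['finger_gap'])
q=shot('scene','s10.png');p=shot('top','t10.png')
h=cv2.cvtColor(p['pixels'],cv2.COLOR_RGB2HSV).astype(int)
for c in(p,q):
    h=cv2.cvtColor(c['pixels'],cv2.COLOR_RGB2HSV).astype(int);m=(h[...,0]>40)&(h[...,0]<85)&(h[...,1]>120)&(h[...,2]>60)
    n,l,st,ce=cv2.connectedComponentsWithStats(m.astype(np.uint8))
    for i in range(1,n):
        if st[i,4]>15:print(st[i],ray(c,*ce[i],59).round(1))
cv2.imwrite('pics/c10.png',cv2.resize(q['pixels'][120:280,120:300],None,fx=3,fy=3,interpolation=2)[:,:,::-1])
E
```

```text
clock: 25.78
eef_pos: [692.1, -202.0, 249.2]
eef_rot: [-3.131, -0.008, 3.113]
wrist_force: [-0.8, 0.2, 0.4]
finger_gap: 37.9
clock: 26.45
eef_pos: [584.0, -197.7, 126.4]
eef_rot: [-3.132, -0.01, 3.113]
wrist_force: [0.1, -0.6, -0.6]
finger_gap: 0.5
[ 584.01425917 -197.70104556  126.36689605] [ 0.09071464 -0.58286784 -0.62831785] 0.5023507152067628
[ 53 274  23  22 160] [313.3 751.6  59. ]
[ 46 292  36  15 163] [262. 749.  59.]
[ 83 302  16   6  32] [246.  667.1  59. ]
[ 43 395  12  25  78] [-83.7 802.5  59. ]
```

View pics/c10.png

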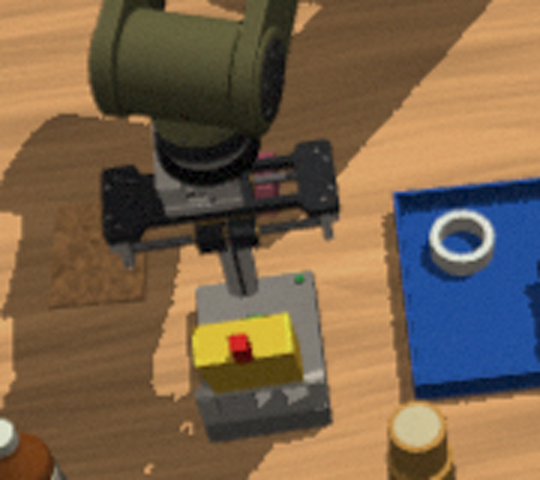

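The guard stays open by itself, with the lip at crop (240,348). Pressing the button.

```bash
python3 -m crank '[{"offset":[0.0005,0,-0.02],"spin":0},{"offset":[0.0005,0,-0.04],"spin":0},{"offset":[0.0005,0,-0.055],"spin":0},{"offset":[0.0005,0,-0.064],"spin":0},{"offset":[0.0005,0,-0.069],"spin":0},{"offset":[0.0005,0,-0.073],"spin":0},{"offset":[0.0005,0,-0.074],"spin":0},{"offset":[0.0005,0,-0.074],"spin":0}]' 0 15
python3 -m crank '[{"offset":[0,0,-0.001],"spin":0},{"offset":[0,0,-0.002],"spin":0},{"offset":[0,0,-0.002],"spin":0},{"offset":[0,0,-0.002],"spin":0},{"offset":[0,0,-0.002],"spin":0},{"offset":[0,0,-0.002],"spin":0},{"offset":[0,0,-0.002],"spin":0},{"offset":[0,0,-0.002],"spin":0}]' 0 15
```

```text
clock: 27.22
eef_pos: [584.3, -197.6, 52.7]
eef_rot: [-3.133, -0.012, 3.113]
wrist_force: [-3.1, 0.5, 4.7]
finger_gap: 0.7
clock: 27.88
eef_pos: [584.7, -197.7, 52.0]
eef_rot: [-3.132, -0.011, 3.113]
wrist_force: [-3.0, 0.9, 5.9]
finger_gap: 0.6
```

```bash
python3 -m crank '[{"offset":[0,0,-0.002],"spin":0},{"offset":[0,0,-0.003],"spin":0},{"offset":[0,0,-0.003],"spin":0},{"offset":[0,0,-0.003],"spin":0},{"offset":[0,0,-0.003],"spin":0},{"offset":[0,0,-0.003],"spin":0},{"offset":[0,0,-0.003],"spin":0},{"offset":[0,0,-0.003],"spin":0}]' 0 15
```

```text
clock: 28.55
eef_pos: [585.2, -197.9, 51.1]
eef_rot: [-3.131, -0.01, 3.113]
wrist_force: [-7.2, 2.9, 14.0]
finger_gap: 0.5
```

Force rose to 14 N (over 6 N) at z 51.1, so the button is on its stop. Next I'll back off and re-grip the lip.

```bash
python3 -m crank '[{"offset":[0,0,0.02],"spin":0},{"offset":[0,0,0.05],"spin":0},{"offset":[0,0,0.085],"spin":0},{"offset":[0,0,0.12],"spin":0},{"offset":[0,0,0.155],"spin":0},{"offset":[0,0,0.19],"spin":0},{"offset":[0,0,0.2],"spin":0},{"offset":[0,0,0.2],"spin":0}]' 0 15
python3 -m crank '[{"offset":[0.03,-0.001,0],"spin":0},{"offset":[0.06,-0.002,0],"spin":0},{"offset":[0.09,-0.003,0],"spin":0},{"offset":[0.107,-0.004,0],"spin":0},{"offset":[0.107,-0.004,0],"spin":0},{"offset":[0.107,-0.004,-0.005],"spin":0},{"offset":[0.107,-0.004,-0.01],"spin":0},{"offset":[0.107,-0.004,-0.01],"spin":0}]' 0.4 15
python3 - <<'E'
from h import *
s=manip.read_state();print(s['eef_pos'],s['wrist_force'],s['finger_gap'])
q=shot('scene','s11.png')
cv2.imwrite('pics/c11.png',cv2.resize(q['pixels'][120:280,120:300],None,fx=3,fy=3,interpolation=2)[:,:,::-1])
E
```

```text
clock: 29.22
eef_pos: [586.1, -198.2, 255.0]
eef_rot: [-3.129, -0.003, 3.113]
wrist_force: [0.4, -0.1, -1.4]
finger_gap: 0.1
clock: 29.88
eef_pos: [692.1, -202.2, 243.3]
eef_rot: [-3.13, -0.006, 3.113]
wrist_force: [-0.4, -0.3, -0.6]
finger_gap: 37.5
[ 692.1314483  -202.23448703  243.33461378] [-0.43958171 -0.33280249 -0.59573183] 37.46984107727905
```

View pics/c11.png

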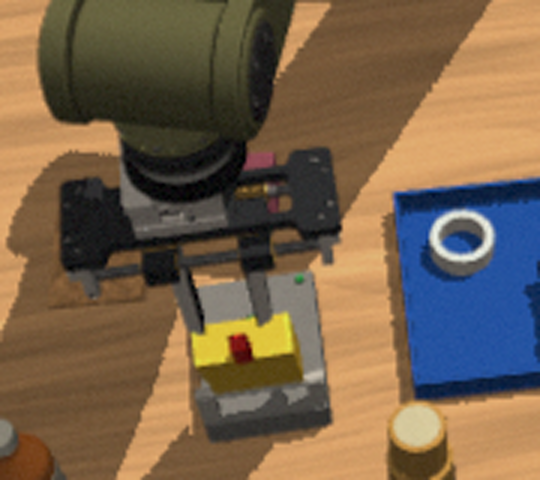

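The fingers are above the lip (crop 240,348), which hasn't moved. Descending to grip.

```bash
python3 -m crank '[{"offset":[0,0,-0.015],"spin":0},{"offset":[0,0,-0.03],"spin":0},{"offset":[0,0,-0.045],"spin":0},{"offset":[0,0,-0.055],"spin":0},{"offset":[0,0,-0.057],"spin":0},{"offset":[0,0,-0.057],"spin":0},{"offset":[0,0,-0.057],"spin":0},{"offset":[0,0,-0.057],"spin":0}]' 0.4 15
python3 -m crank '[{"offset":[0,0,0],"spin":0},{"offset":[0,0,0],"spin":0},{"offset":[0,0,0],"spin":0},{"offset":[0,0,0],"spin":0},{"offset":[0,0,0],"spin":0},{"offset":[0,0,0],"spin":0},{"offset":[0,0,0],"spin":0},{"offset":[0,0,0],"spin":0}]' 0 15
python3 -m crank '[{"offset":[-0.008,0,0.003],"spin":0},{"offset":[-0.018,0,0.006],"spin":0},{"offset":[-0.03,0.001,0.008],"spin":0},{"offset":[-0.044,0.001,0.009],"spin":0},{"offset":[-0.058,0.002,0.008],"spin":0},{"offset":[-0.072,0.002,0.006],"spin":0},{"offset":[-0.086,0.003,0.003],"spin":0},{"offset":[-0.086,0.003,0.003],"spin":0}]' 0 15
python3 -c "
import numpy as np
for t in np.arange(1.3,-.05,-.1): print(round(t,2),np.round([648.5-142*np.cos(t),69+142*np.sin(t)-19]))"
```

```text
clock: 30.6
eef_pos: [692.5, -202.4, 188.6]
eef_rot: [-3.129, -0.003, 3.113]
wrist_force: [-0.6, -0.1, 0.7]
finger_gap: 37.2
clock: 31.27
eef_pos: [692.7, -201.9, 188.8]
eef_rot: [-3.13, -0.003, 3.113]
wrist_force: [0.5, 5.1, 1.3]
finger_gap: 13.9
clock: 31.93
eef_pos: [605.2, -198.6, 191.3]
eef_rot: [-3.13, -0.004, 3.113]
wrist_force: [1.1, 4.8, -6.5]
finger_gap: 14.0
1.3 [611. 187.]
1.2 [597. 182.]
1.1 [584. 177.]
1.0 [572. 169.]
0.9 [560. 161.]
0.8 [550. 152.]
0.7 [540. 141.]
0.6 [531. 130.]
0.5 [524. 118.]
0.4 [518. 105.]
0.3 [513.  92.]
0.2 [509.  78.]
0.1 [507.  64.]
-0.0 [506.  50.]
```

```bash
python3 -m crank '[{"offset":[-0.0095,0,-0.005],"spin":0},{"offset":[-0.023,0.001,-0.011],"spin":0},{"offset":[-0.0355,0.001,-0.018],"spin":0},{"offset":[-0.0475,0.002,-0.0265],"spin":0},{"offset":[-0.058,0.002,-0.036],"spin":0},{"offset":[-0.068,0.002,-0.047],"spin":0},{"offset":[-0.077,0.003,-0.0585],"spin":0},{"offset":[-0.077,0.003,-0.0585],"spin":0}]' 0 15
python3 -c "
from h import *
s=manip.read_state();print(s['eef_pos'],s['wrist_force'],s['finger_gap'])"
```

```text
clock: 32.6
eef_pos: [527.0, -195.6, 131.3]
eef_rot: [-3.131, -0.007, 3.112]
wrist_force: [-2.5, 3.4, 1.0]
finger_gap: 13.9
[ 527.03911987 -195.63922621  131.34403237] [-2.4988144   3.40030809  0.96322968] 13.90804470775224
```

```bash
python3 -m crank '[{"offset":[-0.007,0,-0.0115],"spin":0},{"offset":[-0.013,0,-0.0245],"spin":0},{"offset":[-0.018,0,-0.0385],"spin":0},{"offset":[-0.0215,0,-0.0525],"spin":0},{"offset":[-0.0235,0.001,-0.067],"spin":0},{"offset":[-0.0245,0.001,-0.08],"spin":0},{"offset":[-0.0245,0.001,-0.085],"spin":0},{"offset":[-0.0245,0.001,-0.085],"spin":0}]' 0 15
python3 -c "
from h import *
s=manip.read_state();print(s['eef_pos'],s['wrist_force'],s['finger_gap'])"
```

```text
clock: 33.27
eef_pos: [503.6, -194.9, 46.7]
eef_rot: [-3.131, -0.007, 3.112]
wrist_force: [1.6, 4.6, -1.3]
finger_gap: 13.3
[ 503.57901894 -194.8590116    46.7082138 ] [ 1.5932524   4.58443646 -1.25526052] 13.346509166022134
```

```bash
python3 -m crank '[{"offset":[0,0,-0.002],"spin":0},{"offset":[0,0,-0.003],"spin":0},{"offset":[0,0,-0.004],"spin":0},{"offset":[0,0,-0.004],"spin":0},{"offset":[0,0,-0.004],"spin":0},{"offset":[0,0,-0.004],"spin":0},{"offset":[0,0,-0.004],"spin":0},{"offset":[0,0,-0.004],"spin":0}]' 0 15
python3 -m crank '[{"offset":[0,0,0],"spin":0},{"offset":[0,0,0],"spin":0},{"offset":[0,0,0],"spin":0},{"offset":[0,0,0],"spin":0},{"offset":[0,0,0.01],"spin":0},{"offset":[0,0,0.03],"spin":0},{"offset":[0,0,0.06],"spin":0},{"offset":[0,0,0.09],"spin":0}]' 0.4 15
python3 - <<'E'
from h import *
s=manip.read_state();print(s['eef_pos'],s['eef_rot'],s['wrist_force'],s['finger_gap'])
q=shot('scene','s12.png')
cv2.imwrite('pics/c12.png',cv2.resize(q['pixels'][120:280,120:400],None,fx=2.8,fy=2.8,interpolation=2)[:,:,::-1])
h=cv2.cvtColor(q['pixels'],cv2.COLOR_RGB2HSV).astype(int);H,S,V=h[...,0],h[...,1],h[...,2]
roi=np.zeros(H.shape,bool);roi[180:270,180:250]=1
m=roi&((H<8)|(H>172))&(S>170)&(V>70);print(outline(q,m,70))
E
```

```text
clock: 33.93
eef_pos: [504.8, -195.0, 44.6]
eef_rot: [-3.131, -0.006, 3.113]
wrist_force: [-6.9, 7.9, 17.3]
finger_gap: 14.4
clock: 34.6
eef_pos: [504.5, -194.9, 136.0]
eef_rot: [-3.131, -0.007, 3.113]
wrist_force: [0.5, 0.8, 1.3]
finger_gap: 37.3
[ 504.46850278 -194.93810042  135.9601823 ] [-3.13092172 -0.00682358  3.11251856] [0.50899352 0.78898575 1.26020112] 37.32641066645766
((513.9609375, -196.36245727539062), (13.60396957397461, 38.046836853027344), 83.88806915283203)
```

View pics/c12.png

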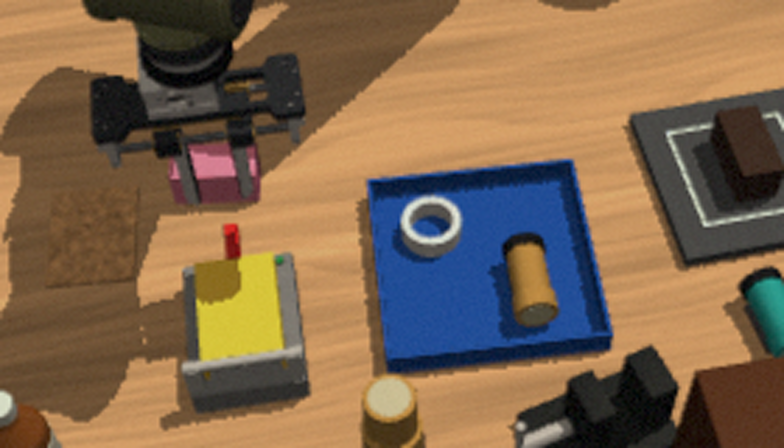

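The guard is shut again, with the lip rectangle the same as at the start. The block is on the plate (crop 745,150). I'll head back and re-measure the block.

```bash
python3 -m crank '[{"offset":[0,0.038,0],"spin":0},{"offset":[0,0.076,0],"spin":0},{"offset":[0,0.114,0],"spin":0},{"offset":[0,0.152,0],"spin":0},{"offset":[-0.005,0.19,0],"spin":0},{"offset":[-0.01,0.228,0],"spin":0},{"offset":[-0.015,0.266,0],"spin":0},{"offset":[-0.015,0.3,0],"spin":0}]' 1 40
python3 - <<'E'
from h import *
s=manip.read_state();print(s['eef_pos'],s['eef_rot'])
p=shot('top');q=shot('scene')
for c in (p,q):
    for r in manip.masks_of(c,'block_c')[:4]:
        o=outline(c,r['mask'],62 if c is p else 40);print(round(r['conf'],2),np.round(o[0]),np.round(o[1]),round(o[2],1))
    for r in manip.search_frame(c,'block_c')[:4]:print(np.round(r['location']))
E
```

```text
clock: 35.32
eef_pos: [491.0, 106.1, 143.2]
eef_rot: [-3.128, 0.002, 3.113]
wrist_force: [0.2, -0.4, -0.2]
finger_gap: 87.6
[490.9862552  106.08269483 143.18377499] [-3.12755017e+00  1.87754221e-03  3.11285851e+00]
0.72 [ 386. -199.] [93. 45.] 81.6
0.6 [488. 343.] [50. 87.] 89.4
0.58 [ 459. -469.] [60. 95.] 61.3
[488. 341.  62.]
[ 383. -199.   50.]
[ 457. -473.   45.]
0.88 [ 403. -208.] [95. 80.] 82.5
0.78 [ 473. -477.] [ 73. 109.] 61.3
0.63 [492. 342.] [ 62. 120.] 87.4
0.2 [ 549. -201.] [ 81. 159.] 87.8
[ 402. -206.   48.]
[501. 339.  63.]
[ 472. -477.   42.]
```

```bash
python3 -m crank '[{"offset":[-0.001,0.038,0],"spin":0},{"offset":[-0.001,0.076,0],"spin":1},{"offset":[-0.001,0.114,0],"spin":1},{"offset":[-0.001,0.152,0],"spin":1},{"offset":[-0.001,0.19,0],"spin":1},{"offset":[-0.001,0.228,0],"spin":1},{"offset":[-0.001,0.239,0],"spin":1},{"offset":[-0.001,0.239,-0.02],"spin":1}]' 1 40
python3 -m crank '[{"offset":[0,0,-0.025],"spin":0},{"offset":[0,0,-0.05],"spin":0},{"offset":[0,0,-0.075],"spin":0},{"offset":[0,0,-0.09],"spin":0},{"offset":[0,0,-0.095],"spin":0},{"offset":[0,0,-0.095],"spin":0},{"offset":[0,0,-0.095],"spin":0},{"offset":[0,0,-0.095],"spin":0}]' 1 40
```

```text
clock: 36.28
eef_pos: [492.5, 344.3, 125.4]
eef_rot: [-3.13, 0.006, 3.13]
wrist_force: [1.0, -0.5, -0.9]
finger_gap: 94.0
clock: 36.95
eef_pos: [493.4, 344.3, 31.9]
eef_rot: [-3.131, 0.008, 3.13]
wrist_force: [-0.4, 0.2, -0.6]
finger_gap: 94.1
```

```bash
python3 -m crank '[{"offset":[-0.004,0,-0.005],"spin":0},{"offset":[-0.004,0,-0.01],"spin":0},{"offset":[-0.004,0,-0.011],"spin":0},{"offset":[-0.004,0,-0.011],"spin":0},{"offset":[-0.004,0,-0.011],"spin":0},{"offset":[-0.004,0,-0.011],"spin":0},{"offset":[-0.004,0,-0.011],"spin":0},{"offset":[-0.004,0,-0.011],"spin":0}]' 1 40
python3 -m crank '[{"offset":[0,0,0],"spin":0},{"offset":[0,0,0],"spin":0},{"offset":[0,0,0],"spin":0},{"offset":[0,0,0],"spin":0},{"offset":[0,0,0],"spin":0},{"offset":[0,0,0],"spin":0},{"offset":[0,0,0],"spin":0},{"offset":[0,0,0],"spin":0}]' 0 40
python3 -m crank '[{"offset":[0,0,0.02],"spin":0},{"offset":[0,0,0.05],"spin":0},{"offset":[0,0,0.08],"spin":0},{"offset":[0,0,0.11],"spin":0},{"offset":[0,0,0.125],"spin":0},{"offset":[0,0,0.125],"spin":0},{"offset":[0,0,0.125],"spin":0},{"offset":[0,0,0.125],"spin":0}]' 0 40
```

```text
clock: 37.62
eef_pos: [489.5, 344.3, 21.0]
eef_rot: [-3.131, 0.008, 3.13]
wrist_force: [-0.1, 0.2, -0.3]
finger_gap: 94.3
clock: 38.28
eef_pos: [489.5, 344.4, 21.1]
eef_rot: [-3.132, 0.008, 3.13]
wrist_force: [-0.1, -0.8, 0.1]
finger_gap: 45.5
clock: 38.95
eef_pos: [488.8, 343.9, 144.0]
eef_rot: [-3.13, 0.005, 3.13]
wrist_force: [0.1, 0.3, -3.9]
finger_gap: 45.9
```

```bash
python3 -m crank '[{"offset":[-0.003,-0.035,0],"spin":0},{"offset":[-0.006,-0.07,0],"spin":0},{"offset":[-0.009,-0.105,0],"spin":0},{"offset":[-0.012,-0.14,0],"spin":0},{"offset":[-0.015,-0.175,0],"spin":0},{"offset":[-0.018,-0.21,0],"spin":0},{"offset":[-0.021,-0.245,0],"spin":0},{"offset":[-0.024,-0.28,0],"spin":0}]' 0 40
python3 -m crank '[{"offset":[-0.003,-0.035,0],"spin":0},{"offset":[-0.006,-0.07,0],"spin":-1},{"offset":[-0.009,-0.105,0],"spin":-2},{"offset":[-0.012,-0.14,0],"spin":-3},{"offset":[-0.015,-0.175,0],"spin":-4},{"offset":[-0.018,-0.21,0],"spin":-5},{"offset":[-0.021,-0.245,0],"spin":-5},{"offset":[-0.024,-0.28,0],"spin":-5}]' 0 40
```

```text
clock: 39.62
eef_pos: [463.5, 62.3, 142.3]
eef_rot: [-3.13, 0.003, 3.13]
wrist_force: [0.9, -0.3, -5.7]
finger_gap: 45.9
clock: 40.28
eef_pos: [438.3, -219.0, 140.7]
eef_rot: [-3.131, 0.0, 3.042]
wrist_force: [0.6, 0.5, -4.3]
finger_gap: 45.8
```

```bash
python3 -m crank '[{"offset":[-0.004,-0.035,0],"spin":0},{"offset":[-0.008,-0.07,0],"spin":0},{"offset":[-0.012,-0.105,0],"spin":0},{"offset":[-0.0125,-0.12,-0.01],"spin":0},{"offset":[-0.0125,-0.12,-0.035],"spin":0},{"offset":[-0.0125,-0.12,-0.065],"spin":0},{"offset":[-0.0125,-0.12,-0.09],"spin":0},{"offset":[-0.0125,-0.12,-0.1],"spin":0}]' 0 40
python3 - <<'E'
from h import *
s=manip.read_state();print(s['eef_pos'],s['eef_rot'],s['wrist_force'],s['finger_gap'])
q=shot('scene','s13.png')
cv2.imwrite('pics/c13.png',cv2.resize(q['pixels'][140:250,80:220],None,fx=4,fy=4,interpolation=2)[:,:,::-1])
E
```

```text
clock: 40.95
eef_pos: [423.6, -337.3, 35.6]
eef_rot: [-3.136, -0.006, 3.042]
wrist_force: [-0.2, 0.3, -5.4]
finger_gap: 45.9
[ 423.638293   -337.27412966   35.63660298] [-3.13561122 -0.00586039  3.04214597] [-0.23864413  0.34017673 -5.38392172] 45.878387204022836
```

View pics/c13.png

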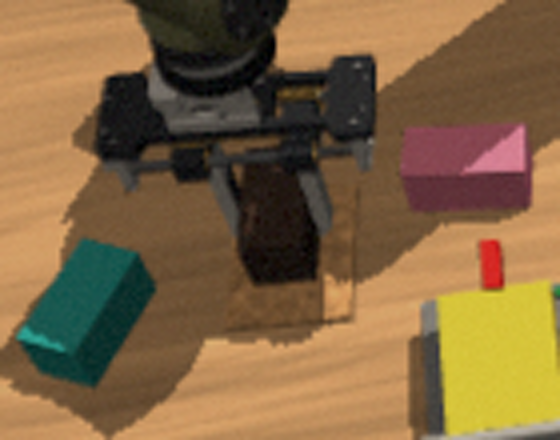

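The block hangs over the cork (crop 280,225), clear of the turquoise look-alike. Lowering to 11 mm and releasing.

```bash
python3 -m crank '[{"offset":[0.002,-0.002,-0.007],"spin":0},{"offset":[0.002,-0.002,-0.014],"spin":0},{"offset":[0.002,-0.002,-0.02],"spin":0},{"offset":[0.002,-0.002,-0.0245],"spin":0},{"offset":[0.002,-0.002,-0.0245],"spin":0},{"offset":[0.002,-0.002,-0.0245],"spin":0},{"offset":[0.002,-0.002,-0.0245],"spin":0},{"offset":[0.002,-0.002,-0.0245],"spin":0}]' 0 40
python3 -m crank '[{"offset":[0,0,0],"spin":0},{"offset":[0,0,0],"spin":0},{"offset":[0,0,0],"spin":0},{"offset":[0,0,0],"spin":0},{"offset":[0,0,0],"spin":0},{"offset":[0,0,0],"spin":0},{"offset":[0,0,0.03],"spin":0},{"offset":[0,0,0.06],"spin":0}]' 1 40
python3 -m crank '[{"offset":[0,0,0.035],"spin":0},{"offset":[0,0,0.07],"spin":0},{"offset":[0,0.035,0.09],"spin":0},{"offset":[0,0.07,0.09],"spin":0},{"offset":[0,0.105,0.09],"spin":0},{"offset":[0,0.14,0.09],"spin":0},{"offset":[0,0.175,0.09],"spin":0},{"offset":[0,0.21,0.09],"spin":0}]' 1 40
python3 -m crank '[{"offset":[0,0.035,0],"spin":0},{"offset":[0,0.07,0],"spin":0},{"offset":[0,0.105,0],"spin":0},{"offset":[0,0.14,0],"spin":0},{"offset":[0,0.14,0],"spin":0},{"offset":[0,0.14,0],"spin":0},{"offset":[0,0.14,0],"spin":0},{"offset":[0,0.14,0],"spin":0}]' 1 40
python3 - <<'E'
from h import *
p=shot('top','t14.png');q=shot('scene','s14.png')
for c in (p,q):
    for k in('block_c','pad_mid'):
      for r in manip.masks_of(c,k)[:3]:
        o=outline(c,r['mask'],(52 if c is p else 30) if k[0]=='b' else 6);print(k,round(r['conf'],2),np.round(o[0]),np.round(o[1]),round(o[2],1))
a=np.hstack([cv2.resize(p['pixels'][205:275,350:430],None,fx=4.9,fy=4.9,interpolation=2),cv2.resize(q['pixels'][170:240,110:190],None,fx=4.9,fy=4.9,interpolation=2)])
cv2.imwrite('pics/c14.png',a[:,:,::-1])
E
```

```text
clock: 41.67
eef_pos: [425.9, -339.4, 11.5]
eef_rot: [-3.135, -0.006, 3.042]
wrist_force: [0.7, -0.5, -3.5]
finger_gap: 45.4
clock: 42.33
eef_pos: [425.1, -338.7, 71.0]
eef_rot: [-3.137, -0.008, 3.042]
wrist_force: [0.9, -1.2, 0.5]
finger_gap: 93.0
clock: 43.0
eef_pos: [424.8, -127.1, 161.2]
eef_rot: [-3.137, -0.008, 3.042]
wrist_force: [0.5, 0.4, -0.4]
finger_gap: 94.2
clock: 43.67
eef_pos: [424.8, 12.0, 161.2]
eef_rot: [-3.137, -0.008, 3.041]
wrist_force: [-0.0, -0.6, -0.3]
finger_gap: 93.8
block_c 0.88 [ 427. -333.] [54. 90.] 84.2
block_c 0.72 [ 386. -200.] [94. 47.] 82.4
block_c 0.63 [ 458. -471.] [54. 94.] 59.9
pad_mid 0.62 [ 572. -199.] [ 82. 156.] 88.0
pad_mid 0.59 [ 424. -338.] [ 91. 120.] 83.9
block_c 0.96 [ 394. -208.] [100.  79.] 77.9
block_c 0.63 [ 430. -342.] [ 57. 121.] 84.5
pad_mid 0.74 [ 430. -342.] [ 91. 124.] 83.6
```

View pics/c14.png

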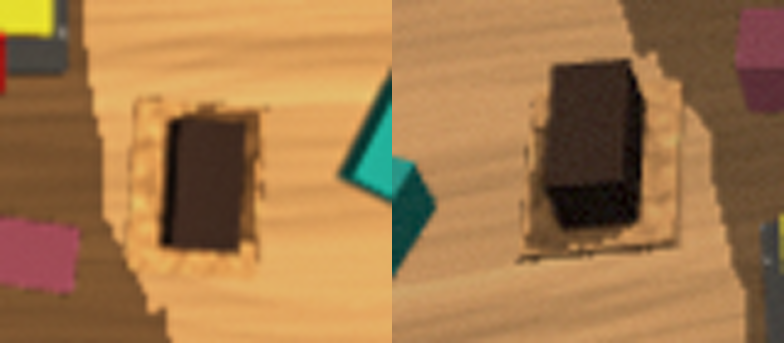

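The block lies flat on the cork. Using the base edges, left crop (163–229) has its middle at 196 against the pad's 197, and right crop 601 against 601.5. I'll do a last numeric check of everything else.

```bash
python3 - <<'E'
from h import *
p=shot('top');q=shot('scene')
for c in (p,q):
    for k in('mono_c','adapter_c','vise','scope','cleaner','guard'):
        print(k,[(round(r['conf'],2),np.round(r['location']).tolist()) for r in manip.search_frame(c,k)[:3]])
a=cv2.imread('pics/s14.png');b=cv2.imread('pics/scene0.png')
cv2.imwrite('pics/fin.png',cv2.resize(a[130:330,70:500],None,fx=1.86,fy=1.86))
E
```

```text
mono_c [(0.81, [671.0, 311.0, 42.0]), (0.76, [592.0, 84.0, 49.0]), (0.59, [604.0, 518.0, 39.0])]
adapter_c [(0.6, [540.0, -7.0, 30.0])]
vise [(0.69, [745.0, 110.0, 18.0])]
scope [(0.64, [741.0, -79.0, 150.0])]
cleaner [(0.61, [674.0, -394.0, 90.0])]
guard [(0.66, [582.0, -195.0, 70.0]), (0.15, [748.0, 107.0, 17.0])]
mono_c [(0.87, [683.0, 302.0, 38.0]), (0.77, [604.0, 82.0, 43.0])]
adapter_c [(0.83, [548.0, -4.0, 26.0]), (0.51, [448.0, -319.0, 6.0])]
vise [(0.95, [770.0, 105.0, 27.0])]
scope [(0.66, [773.0, -85.0, 106.0])]
cleaner []
guard [(0.59, [582.0, -192.0, 72.0])]
```

```bash
python3 -c "
from cell import manip
print(manip.sign_off())"
```

```text
the job is handed in; nothing more can be done
None
```

The calibration run is done and handed in at about 44 s of the 210 s. The sign-off gave no verdict.

- **Clearing the plate:** the brass mono and the adapter ring, the only two parts on the plate, went into the blue tray. The last check found both there. The ring had shifted about 4 cm since I set it down but is still flat inside the tray.
- **Block on the plate:** I laid it flat in the white square and let go; it measured within about 3–4 mm of the middle.
- **Start box:** I swung the guard up to about 1.88 rad, and it stayed open by itself. I pressed the button to its stop (14 N at 51 mm height), then swung the guard shut. The lip then measured at its starting position.
- **Block back on the cork pad:** it lies flat and about centred, judged by the base edges. The networks' block and pad middles differ by about 5 mm in the top view, because that block mask includes a side face; they agree in the scene view.
- **Bystanders:** the vise and scope were found where they started. The bottle was found in place in the top view, but the network missed it in the scene view.

The viewer's 16-picture limit was reached, so I made the last check from the networks' numbers only.

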